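# Load the finishing tote and hold it up

## Task

Set the tall bottle and the squat jar upright in the wooden tote, one on each side of its middle handle board, setting them down rather than dropping them. Then lift the tote by its handle rail about 10 cm off the bench, keeping it level with both containers standing in it, and finish while still holding it there, steady and level. Leave the hammer, the brush and the stone offcut where they are.

Things in the scene. Friction and masses are not known exactly. Their poses are not given: they have to be found in the camera images.
- tote: Loose plywood carrying tote (0.45 kg): a low tray 160 mm along x, 280 mm along y, floor 8 mm thick, edge walls 6 mm thick and 28 mm high. Across its middle, along x, stands a handle board (at most 18 mm thick) with a hand rail on top; it leaves a bay at +y and one at -y, each 148 mm (x) by about 124 mm (y) inside. Origin: centre of the underside, z up. It starts upright on the bench.
- tote_rail (a point): Centre of the tote's hand rail, a wooden bar along the tote's x: 150 mm long, 24 mm thick (y), 30 mm high, from 150 to 180 mm above the tote's underside (this point at 165 mm). Axes as the tote's. Best gripped firmly at its middle, across y, at or above this point so that the fingers stay clear of the bottle, whose top is then 106 mm above the underside.
- bay_left (a point): Centre of the tray floor in the bay at the tote's +y (76 mm from the middle), on the floor's top face, 8 mm above the tote's underside. Axes as the tote's.
- bay_right (a point): Centre of the tray floor in the bay at the tote's -y (76 mm from the middle), on the floor's top face, 8 mm above the tote's underside. Axes as the tote's.
- bottle_mid (a point): Centre, half-way up, of the tall closed white plastic bottle with a black cap: 98 mm high in all, about 0.18 kg; straight round body 50 mm across from the foot to 68 mm up, then a shoulder, then a 28 mm cap. This point is 49 mm above its foot; z is its upright axis. It starts standing on the bench.
- jar_mid (a point): Centre, half-way up, of the squat closed white plastic jar with a black lid: 68 mm high, about 0.17 kg; round body 58 mm across up to 50 mm, lid 60 mm across above it. This point is 34 mm above its foot; z is its upright axis. It starts standing on the bench.
- hammer: Bystander, leave alone: a hammer with a wooden handle lying on the bench beyond the work.
- brush: Bystander, leave alone: a dusting brush lying on the bench to the left of the tote.
- offcut: Bystander, leave alone: a grey stone offcut, 70 x 50 x 30 mm, on the bench near the robot.
There are look-alikes about, which are no part of the job. What is shaped like the part that bears bottle_mid but pink or purple is not meant.

How it is judged (in metres and radians):
On the way:
1. bottle and jar stand upright in the tote, one on each side of the handle board, let go, with the tote still on the bench (z of bottle_mid in the frame of tote between 0.047 and 0.067 m and angle between the z axis of each of bottle_mid, jar_mid and the z axis of tote, either way round below 0.1 rad and x of bottle_mid in the frame of tote between -0.08 and 0.08 m and y of bottle_mid in the frame of tote between -0.14 and 0.14 m and z of jar_mid in the frame of tote between 0.032 and 0.052 m and x of jar_mid in the frame of tote between -0.08 and 0.08 m and y of jar_mid in the frame of tote between -0.14 and 0.14 m and ((y of bottle_mid in the frame of tote above 0.03 m and y of jar_mid in the frame of tote below -0.03 m) or (y of bottle_mid in the frame of tote below -0.03 m and y of jar_mid in the frame of tote above 0.03 m)) and contact force between each of bottle, jar and the arm below 0.1 N and contact force between each of bottle, jar and the fingers below 0.1 N and height (world z) of tote below 0.01 m and angle between tote's own z axis and vertical below 0.05 rad), for 0.2 s.
At the end, for the whole second after the job is handed in: Fingers hold the tote 60 to 160 mm above the bench, tilted under 6 degrees, still (under 30 mm/s), on nothing else; bottle and jar stand upright on its floor (within 6 degrees), one each side of the board, untouched by the robot; hammer, brush, offcut within 30 mm of their start (z of bottle_mid in the frame of tote between 0.047 and 0.067 m and angle between the z axis of each of bottle_mid, jar_mid and the z axis of tote, either way round below 0.1 rad and x of bottle_mid in the frame of tote between -0.08 and 0.08 m and y of bottle_mid in the frame of tote between -0.14 and 0.14 m and z of jar_mid in the frame of tote between 0.032 and 0.052 m and x of jar_mid in the frame of tote between -0.08 and 0.08 m and y of jar_mid in the frame of tote between -0.14 and 0.14 m and ((y of bottle_mid in the frame of tote above 0.03 m and y of jar_mid in the frame of tote below -0.03 m) or (y of bottle_mid in the frame of tote below -0.03 m and y of jar_mid in the frame of tote above 0.03 m)) and contact force between each of bottle, jar and the arm below 0.1 N and contact force between each of bottle, jar and the fingers below 0.1 N and height (world z) of tote between 0.06 and 0.16 m and angle between tote's own z axis and vertical below 0.105 rad and linear speed of tote below 0.03 m/s and angular speed of tote below 0.15 rad/s and contact force between the fingers and tote above 2 N and contact force between tote and hammer below 0.5 N and contact force between tote and brush below 0.5 N and contact force between tote and offcut below 0.5 N and distance of each of hammer, brush, offcut from where it was at the start of the episode below 0.03 m); the arm keeps its last pose, push and grip.
It fails at once if the bottle or the jar tips over (more than 30 degrees) (angle between any of bottle_mid, jar_mid's own z axis and vertical above 0.52 rad).
It fails at once if the bottle or the jar is dropped (falls freely faster than 0.5 m/s) ((linear speed of bottle above 0.5 m/s and contact force between bottle and anything else below 0.1 N) or (linear speed of jar above 0.5 m/s and contact force between jar and anything else below 0.1 N)).
It fails at once if the tote is tilted more than 15 degrees (angle between tote's own z axis and vertical above 0.26 rad).
It fails at once if hammer, brush or offcut is moved more than 30 mm (distance of any of hammer, brush, offcut from where it was at the start of the episode above 0.03 m).
It also fails if it takes over 72 s, if anything falls off the work surface, if the arm or the gripper's body presses on something with over 40 N, if the wrist force passes 120 N, or if a joint passes its speed limit or range.

## Robot

A 6-joint arm with a two-finger parallel gripper is mounted at the origin on the work surface. World frame = base frame: x ahead of the robot, y to its left, z up, the work surface at z = 0. Lengths are in mm, angles in rad, forces in N, time in s.
With the tool pointing down it reaches from about 150 to 775 mm from the base axis. Payload 6.1 kg.
Tool frame: the origin (TCP) lies midway between the tips of the shut fingers; the grasp point (between the pads) lies 19 mm behind it; y points along the fingers, z is the direction in which the jaws open and shut, and the axes are right-handed (so a half turn about y gives the same grasp; the last joint's range is limited). The gripper opens to 85 mm and grips with 20 to 120 N. Pads are 22 mm wide; open, the fingers measure 114 mm over their backs; the gripper's body (76 mm by 85 mm) begins 54 mm behind the grasp point. The pads swing forward as they close: fully open they stand 13 mm farther back than shut.
Start: joints at [1.337, 0.126, -0.04, 1.405, 0, 1.571], TCP at [121.624, 510.701, 231.295] pointing down, gripper open.
Joint ranges: [-2.72, 2.72], [-0.95, 1.95], [-1.27, 1.35], [-1.78, 2.02], [-1.46, 1.47], [-3.14, 3.14]. Speed limits (rad/s): [2.39, 2.39, 3.01, 3.14, 3.14, 3.14].

## Interface

Orientations are given as a rotation vector (axis times angle).
In Python, from bench import bot gives the robot as it stands.
- The arm moves only by the tool drive_tool, never from a script. Its argument "increments" is a list of rows, each a list of 7 numbers: the shift along the tool's x, y, z in m, then the turn, a rotation vector about the tool's x, y, z in rad, then the finger opening in m, from 0 to 0.0854. In form: [[x, y, z, ax, ay, az, grip], ...]. A call has 1 to 8 rows; each row is the pose to reach, as a shift and turn from the pose commanded when the call began, along the tool's axes at that moment; what a row does not reach only later rows make up. A row lasts 1/10 s, in which the tool goes at most 50 mm and 8.59 degrees, less where a joint would pass 70% of its speed; a pose out of reach is approached as far as the arm can. A call with a gripper value outside its range is refused whole. The fingers move at their own pace and stop on an object; the grip force is fixed at half the most. Time passes only in rows, so rows that repeat a pose let the fingers close. It gives the time, the measured TCP pose, the force and the opening at its end, in the units of the state.
- bot.sense(): the state, without advancing time (a new reading comes with each control period).
- bot.grab_frame(name): name is "scene" or "top"; returns a dict with "frame" (400x640x3 uint8, red, green, blue), "vfov" (degrees; the focal length in pixels is half the picture's height over the tangent of half this angle, whatever the lens; pixels are square), "cx", "cy" (the principal point, pixels), "R" (3x3) and "t" (3): a world point X has camera coordinates R X + t. Camera axes: x right, y down, z forward; pixel columns grow to the right and rows downward; lengths in mm; the calibration is good to about 2 mm. A picture is of the moment at which its call begins. There is no depth.
- bot.sign_off(): hands the job in, once; it reports no verdict.
The state is a dict: "clock": time; "joints": joint angles; "qd": joint speeds; "joint_efforts": joint torques, N m; "ee_pos": TCP position; "eef_rot": TCP orientation; "wrist_force": force on the tool from outside, world axes, zero at the start; "moment": the same for the moment, N m; "width": opening from 0.0 (shut) to 1.0 (fully open).
Only numpy, scipy, OpenCV 4.12 (cv2) and the standard library are available. Lean on these libraries where they do the work, as an engineer would, in place of code of your own. Each camera call takes 0.05 s, during which the arm holds its last target.

## Working session

There is one attempt and no reset: what is moved stays moved. The work goes in short steps, Python scripts to look and compute and a tool call to move; the robot and the scene stay as the last step left them, time stands still between calls to the robot, and variables do not carry over. Pictures are saved under pics/ and viewed, and the job is handed in when it is done.

Besides the shell and the picture viewer there is one more tool, called after "Call:" as a command line: name --pt "numbers of a row" for each row, then --argument value for the rest. drive_tool: Moves the arm, as the interface text tells. Its arguments: {"type":"object","properties":{"increments":{"type":"array","items":{"type":"array","items":{"type":"number"}}}},"required":["increments"]}

```bash
mkdir -p pics; ls
python3 - <<'E'
from bench import bot
import cv2
s=bot.sense();print(s)
for n in("scene","top"):
    f=bot.grab_frame(n);cv2.imwrite(f"pics/{n}0.png",f["frame"][...,::-1])
    print(n,f["vfov"],f["cx"],f["cy"],f["R"],f["t"])
E
```

```text
pics
{'clock': 0.0, 'joints': array([ 1.33699851e+00,  1.26367481e-01, -4.06326370e-02,  1.40541474e+00,
       -2.85528870e-05,  1.57075891e+00]), 'qd': array([-1.17646630e-03, -1.49368512e-04,  6.39165988e-04, -9.59811868e-04,
       -5.59975225e-05, -5.72241764e-04]), 'joint_efforts': array([-2.34872741e-04, -4.35916150e+01,  3.52922165e+01,  1.72434119e-02,
        1.52090325e-05, -3.94741264e-06]), 'ee_pos': array([121.53805357, 510.29965334, 230.52377695]), 'eef_rot': array([-1.56460651,  0.18368624, -0.18343368]), 'wrist_force': array([ 0.10861898, -0.29583221,  0.05526803]), 'moment': array([ 0.06265711,  0.03897471, -0.017514  ]), 'width': 0.9980718898904981}
scene 56.22009820034431 315.1426974333919 199.2744752479871 [[ 0.47157483  0.88160311 -0.01982758]
 [ 0.46470167 -0.26755534 -0.84407731]
 [-0.74944616  0.3888317  -0.5358548 ]] [-339.45866375 -129.67427666 1691.82141215]
top 52.920737617243134 327.74311085941633 202.33044690292868 [[ 0.01941362 -0.99971268 -0.01405927]
 [-0.98830366 -0.01706089 -0.15154141]
 [ 0.15125801  0.01683679 -0.98835092]] [  60.85390938  570.80926651 1346.91071658]
```

View pics/scene0.png

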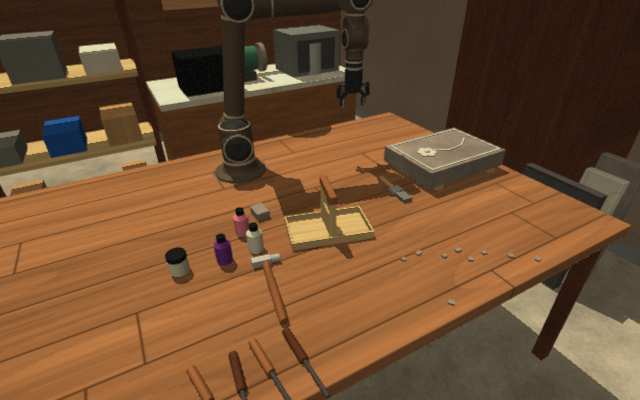

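View pics/top0.png

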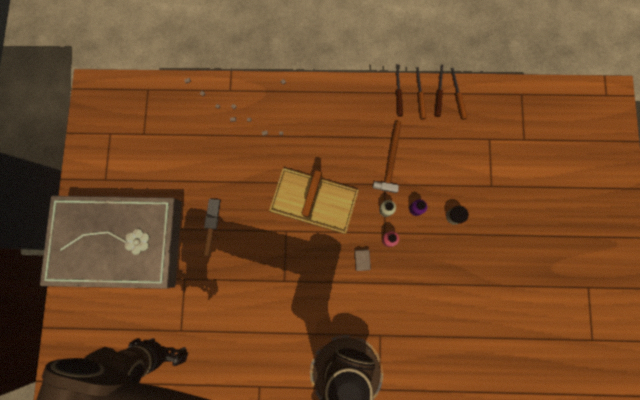

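The top view shows the white bottle at about (388,207) with purple (418,206) and pink (391,239) look-alikes beside it. The jar is at (458,214), the tote at (314,200), the hammer head at (386,186), the offcut at (362,260) and the brush at (212,215). Next I'll enlarge these.

Run:
```python
import cv2
a=cv2.imread("pics/top0.png");b=cv2.imread("pics/scene0.png")
def crop(im,x0,y0,w,h,k,n):
    c=cv2.resize(im[y0:y0+h,x0:x0+w],None,fx=k,fy=k,interpolation=cv2.INTER_CUBIC)
    c=cv2.convertScaleAbs(c,alpha=1.3,beta=15)
    for i in range(x0-x0%10+10,x0+w,10):
        cv2.line(c,((i-x0)*k,0),((i-x0)*k,6 if i%50 else 14),(0,255,255),1)
        if i%20==0: cv2.putText(c,str(i),((i-x0)*k-10,24),0,.35,(0,255,255),1)
    for j in range(y0-y0%10+10,y0+h,10):
        cv2.line(c,(0,(j-y0)*k),(6,(j-y0)*k),(0,255,255),1)
        if j%20==0: cv2.putText(c,str(j),(8,(j-y0)*k+4),0,.35,(0,255,255),1)
    cv2.imwrite("pics/"+n,c)
crop(a,365,170,120,90,6,"t_obj.png")
crop(a,260,150,110,90,7,"t_tote.png")
crop(b,150,190,130,100,6,"s_obj.png")
crop(b,270,165,120,90,6,"s_tote.png")
```

```text
(no output)
```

View pics/t_obj.png

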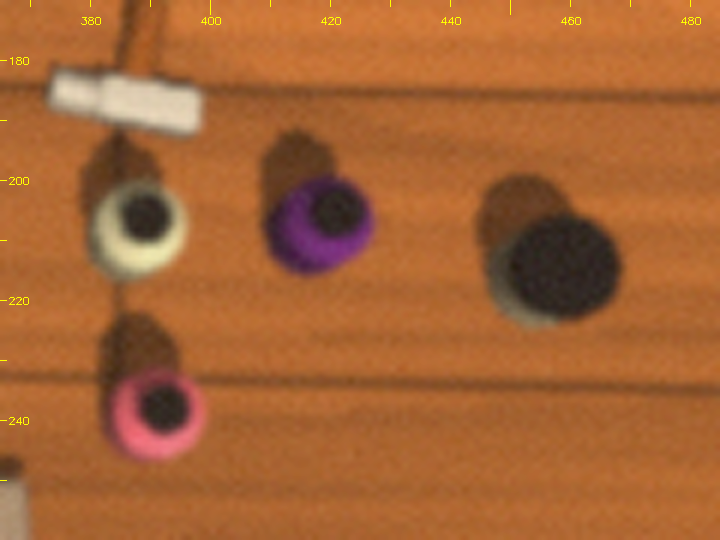

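View pics/t_tote.png

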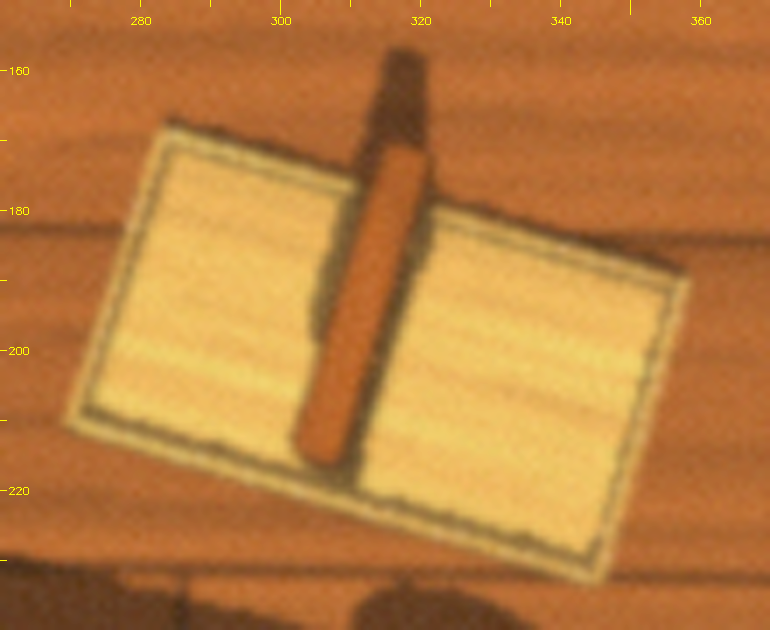

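View pics/s_obj.png

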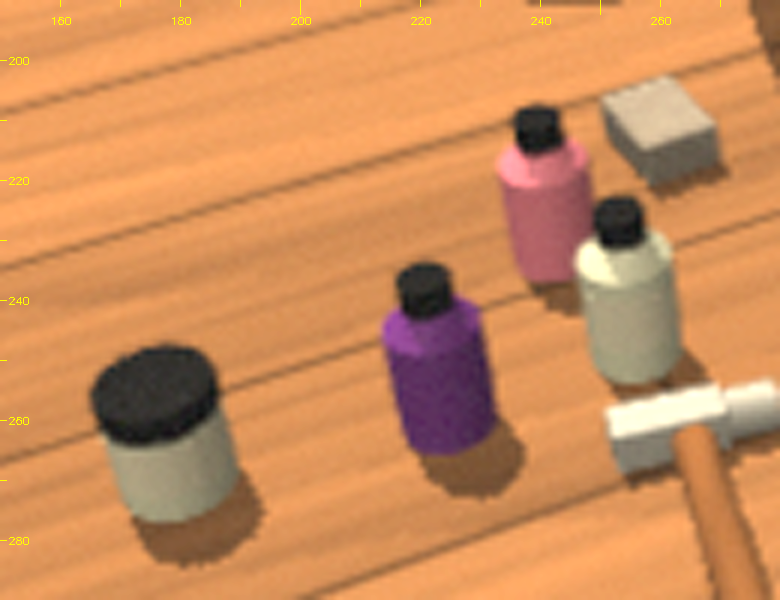

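View pics/s_tote.png

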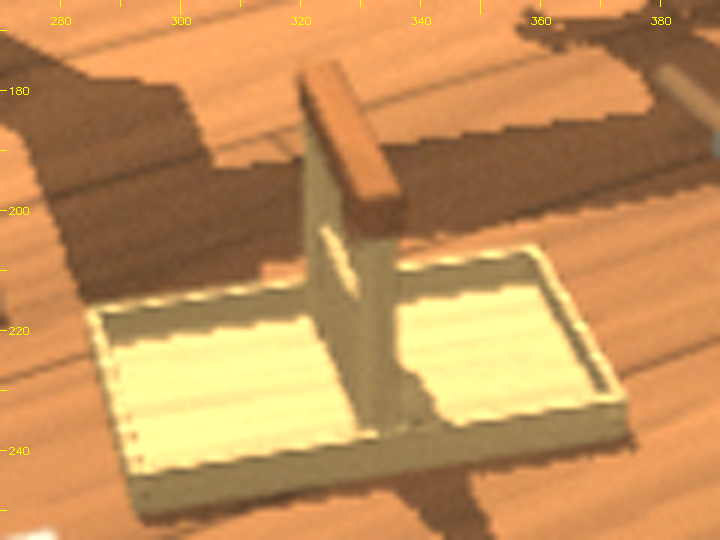

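```bash
cat > h.py <<'E'
import numpy as np, cv2, json
from bench import bot
def cam(n,f=None):
    f=f or bot.grab_frame(n); 
    F=200/np.tan(np.radians(f["vfov"]/2)); K=np.array([[F,0,f["cx"]],[0,F,f["cy"]],[0,0,1]])
    return K,np.array(f["R"]),np.array(f["t"]),f["frame"]
def ray(c,uv):
    K,R,t,_=c; d=R.T@np.linalg.inv(K)@np.array([*uv,1.]); return -R.T@t,d/np.linalg.norm(d)
def atz(c,uv,z):
    o,d=ray(c,uv); return o+d*(z-o[2])/d[2]
def proj(c,X):
    K,R,t,_=c; p=K@(R@np.array(X,float)+t); return p[:2]/p[2]
def tri(c1,u1,c2,u2):
    o1,d1=ray(c1,u1);o2,d2=ray(c2,u2)
    s=np.linalg.lstsq(np.c_[d1,-d2],o2-o1,rcond=None)[0]
    a=o1+s[0]*d1;b=o2+s[1]*d2
    return (a+b)/2,np.linalg.norm(a-b)
def crop(im,x0,y0,w,h,k,n):
    c=cv2.resize(im[y0:y0+h,x0:x0+w,::-1],None,fx=k,fy=k,interpolation=cv2.INTER_CUBIC)
    c=cv2.convertScaleAbs(c,alpha=1.3,beta=15)
    for i in range(x0-x0%10+10,x0+w,10):
        cv2.line(c,((i-x0)*k,0),((i-x0)*k,6),(0,255,255),1)
        if i%20==0: cv2.putText(c,str(i),((i-x0)*k-10,20),0,.35,(0,255,255),1)
    for j in range(y0-y0%10+10,y0+h,10):
        cv2.line(c,(0,(j-y0)*k),(6,(j-y0)*k),(0,255,255),1)
        if j%20==0: cv2.putText(c,str(j),(8,(j-y0)*k+4),0,.35,(0,255,255),1)
    cv2.imwrite("pics/"+n,c)
E
python3 - <<'E'
from h import *
np.set_printoptions(precision=1,suppress=True)
T=cam("top");S=cam("scene")
P={"bottle":((389.3,205.8),(253.2,225),98),"jar":((459.2,214.3),(175.8,253),68),"purple":((421.3,205.3),(220.7,236.3),98),"pink":((392.3,238),(239.7,209.7),98),"rail":((311.7,192.9),(327.8,187),180),
"c1":((284,167.4),(374.3,232.2),28),"c2":((358.6,188.9),(291.7,244.2),28),"c3":((345.7,233.1),(284.5,217),28),"c4":((269.4,210.6),(358.8,205.8),28)}
for k,(a,b,z) in P.items():
    X,e=tri(T,a,S,b); print(k,X,"gap %.1f"%e,"top@z",atz(T,a,z),"scene@z",atz(S,b,z))
c=np.array([atz(T,P[k][0],28)[:2] for k in("c1","c2","c3","c4")])
print(c.mean(0), [np.linalg.norm(c[i]-c[(i+1)%4]) for i in range(4)])
v=(c[0]+c[3]-c[1]-c[2])/2;print("y axis",v,"yaw",np.degrees(np.arctan2(-v[0],v[1])))
u=(c[0]+c[1]-c[2]-c[3])/2;print("yaw x",np.degrees(np.arctan2(u[1],u[0])))
for n,uv in {"hammerL":(373,182),"hl2":(373,188),"hr":(399,186),"hr2":(397,192),"off1":(355,250),"off2":(369,249),"off3":(370,270),"off4":(356,271)}.items(): print(n,atz(T,uv,25)[:2])
from scipy.spatial.transform import Rotation as Ro
print(Ro.from_rotvec(bot.sense()["eef_rot"]).as_matrix())
E
```

```text
bottle [ 554.  -131.8   97.5] gap 4.4 top@z [ 553.2 -133.8   98. ] scene@z [ 555.6 -129.9   98. ]
jar [ 533.1 -370.5   68.4] gap 4.4 top@z [ 532.8 -372.8   68. ] scene@z [ 533.8 -368.4   68. ]
purple [ 557.7 -237.4   96.2] gap 5.1 top@z [ 556.7 -239.5   98. ] scene@z [ 561.3 -235.5   98. ]
pink [ 447.8 -141.    96.3] gap 5.2 top@z [ 446.9 -143.2   98. ] scene@z [ 451.6 -139.3   98. ]
rail [580.  122.4 173.5] gap 4.9 top@z [577.8 119.8 180. ] scene@z [590.1 119.4 180. ]
c1 [697.1 232.5  25.9] gap 6.3 top@z [694.9 229.5  28. ] scene@z [700.  234.1  28. ]
c2 [622.1 -34.2  29.4] gap 3.7 top@z [621.7 -36.   28. ] scene@z [621.2 -31.8  28. ]
c3 [466.6   9.6  25.2] gap 4.9 top@z [465.5   7.4  28. ] scene@z [471.2  10.4  28. ]
c4 [540.3 277.   27.1] gap 3.9 top@z [539.3 275.1  28. ] scene@z [541.8 278.2  28. ]
[580.3 119. ] [np.float64(275.37574379480213), np.float64(162.1051678738994), np.float64(277.6577624509947), np.float64(162.20713901426197)]
y axis [ 73.5 266.6] yaw -15.420868110566051
yaw x -15.915255154194702
hammerL [647.9 -86.7]
hl2 [626.3 -86.8]
hr [ 635.  -178.2]
hr2 [ 613.4 -171. ]
off1 [408.1 -25.4]
off2 [412.4 -73.5]
off3 [341.2 -77.2]
off4 [336.9 -29.5]
[[ 1.  -0.   0.2]
 [-0.2 -0.   1. ]
 [-0.  -1.  -0. ]]
```

```bash
cat >> h.py <<'E'
from scipy.spatial.transform import Rotation as Ro
def go(x,y,z,psi):
    """print shift in tool axes (m) and turn to reach TCP xyz, tool x heading psi (deg), pointing down"""
    s=bot.sense(); R=Ro.from_rotvec(s["eef_rot"]).as_matrix()
    p=np.radians(psi); Rt=np.array([[np.cos(p),0,-np.sin(p)],[np.sin(p),0,np.cos(p)],[0,-1,0]])
    d=R.T@(np.array([x,y,z])-s["ee_pos"])/1000
    r=Ro.from_matrix(R.T@Rt).as_rotvec()
    print("t %.2f"%s["clock"],"pos",s["ee_pos"].round(1),"q",s["joints"].round(2),"F",s["wrist_force"].round(1),"w %.3f"%s["width"])
    print("head %.1f"%np.degrees(np.arctan2(R[1,0],R[0,0])),"shift",d.round(4),"turn",r.round(4))
E
python3 -c "
from h import *
go(554,-132,180,-15.6)"
```

```text
t 0.20 pos [121.6 510.5 230.8] q [ 1.34  0.13 -0.04  1.41  0.    1.57] F [ 0.3 -0.4  0.3] w 1.003
head -13.4 shift [ 0.5695  0.0513 -0.5247] turn [0.001  0.0384 0.    ]
```

Call:
drive_tool --pt "0.035 0 -0.033 0 0.01 0 0.085" --pt "0.07 0 -0.066 0 0.02 0 0.085" --pt "0.105 0 -0.099 0 0.03 0 0.085" --pt "0.14 0 -0.132 0 0.038 0 0.085" --pt "0.175 0 -0.165 0 0.038 0 0.085" --pt "0.21 0 -0.198 0 0.038 0 0.085" --pt "0.245 0 -0.231 0 0.038 0 0.085" --pt "0.28 0 -0.26 0 0.038 0 0.085"

```text
clock: 1.0
ee_pos: [334.2, 190.9, 231.5]
eef_rot: [-1.56, 0.213, -0.214]
wrist_force: [-0.1, -0.1, 0.2]
width: 0.995
```

```bash
python3 -c "
from h import *
go(554,-132,200,-15.6)"
```

```text
t 1.00 pos [334.2 190.9 231.5] q [ 0.52 -0.14 -0.3   1.41 -0.    0.79] F [-0.1 -0.1  0.2] w 0.995
head -15.6 shift [ 0.2984  0.0315 -0.2521] turn [-0.0004  0.0006  0.0005]
```

Call:
drive_tool --pt "0.035 0 -0.03 0 0 0 0.085" --pt "0.07 0 -0.06 0 0 0 0.085" --pt "0.105 0 -0.09 0 0 0 0.085" --pt "0.14 0 -0.12 0 0 0 0.085" --pt "0.175 0 -0.15 0 0 0 0.085" --pt "0.21 0 -0.18 0 0 0 0.085" --pt "0.245 0 -0.21 0 0 0 0.085" --pt "0.28 0.01 -0.236 0 0 0 0.085"

```text
clock: 1.8
ee_pos: [541.3, -111.9, 222.2]
eef_rot: [-1.56, 0.212, -0.216]
wrist_force: [1.2, -0.1, -0.2]
width: 0.994
```

Call:
drive_tool --pt "0 0 0 0 0 0 0.085" --pt "0 0 0 0 0 0 0.085" --pt "0 0 0 0 0 0 0.085"

```text
clock: 2.1
ee_pos: [539.6, -109.1, 221.4]
eef_rot: [-1.56, 0.214, -0.213]
wrist_force: [-0.1, 0.2, 0.7]
width: 0.997
```

```bash
python3 -c "
from h import *
go(554,-132,33,-15.6)
for n in ('top','scene'):
  c=cam(n); print(n,proj(c,[554,-132,98]))
  f=c[3]
  crop(f,330,150,130,100,6,'t1.png') if n=='top' else crop(f,190,150,130,120,5,'s1.png')
"
```

```text
t 2.10 pos [ 539.6 -109.1  221.4] q [-0.2   0.17 -0.    1.39  0.    0.07] F [-0.1  0.2  0.7] w 0.997
head -15.6 shift [ 0.0201  0.1883 -0.0183] turn [-0.0002  0.0009 -0.0006]
top [388.75727892 205.55628319]
scene [252.40408524 224.93173145]
```

View pics/s1.png

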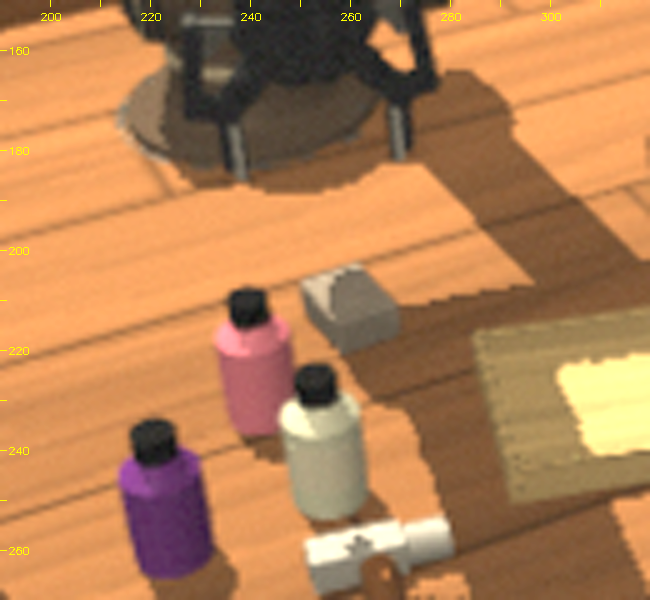

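View pics/t1.png

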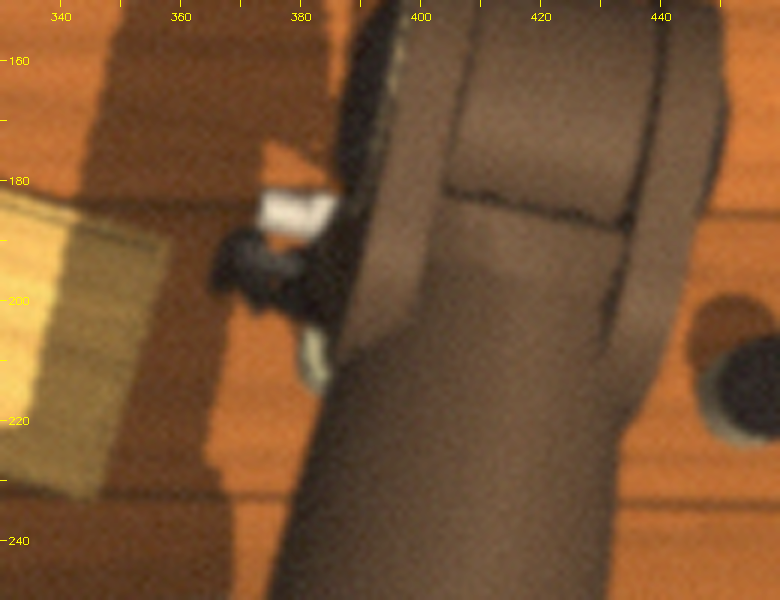

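```bash
python3 -c "
from h import *
s=bot.sense();p=s['ee_pos'];R=Ro.from_rotvec(s['eef_rot']).as_matrix()
c=cam('scene')
for sg in(-1,1): print(proj(c,p+R[:,2]*sg*46-R[:,1]*13))
go(554,-132,33,-15.6)"
```

```text
[237.5575826  185.13747638]
[268.47266665 181.24936691]
t 2.25 pos [ 539.8 -108.6  222.1] q [-0.2   0.17 -0.    1.39  0.    0.07] F [-0.2 -0.1 -0.3] w 0.994
head -15.5 shift [ 0.0198  0.1891 -0.0187] turn [-0.0001  0.0019  0.001 ]
```

Call:
drive_tool --pt "0.02 0 -0.0195 0 0 0 0.085" --pt "0.02 0.04 -0.0195 0 0 0 0.085" --pt "0.02 0.075 -0.0195 0 0 0 0.085" --pt "0.02 0.11 -0.0195 0 0 0 0.085" --pt "0.02 0.14 -0.0195 0 0 0 0.085" --pt "0.02 0.165 -0.0195 0 0 0 0.085" --pt "0.02 0.18 -0.0195 0 0 0 0.085" --pt "0.02 0.188 -0.0195 0 0 0 0.085"

```text
clock: 3.05
ee_pos: [553.2, -132.7, 32.3]
eef_rot: [-1.56, 0.213, -0.211]
wrist_force: [-0.1, -0.4, -0.3]
width: 0.993
```

```bash
python3 -c "
from h import *
go(554,-133,33,-15.6)
crop(cam('scene')[3],190,150,130,120,5,'s2.png')"
```

```text
t 3.05 pos [ 553.2 -132.7   32.3] q [-0.24  0.28 -0.29  1.    0.    0.04] F [-0.1 -0.4 -0.3] w 0.993
head -15.5 shift [ 0.0008 -0.0007 -0.0001] turn [ 0.      0.0018 -0.0015]
```

View pics/s2.png

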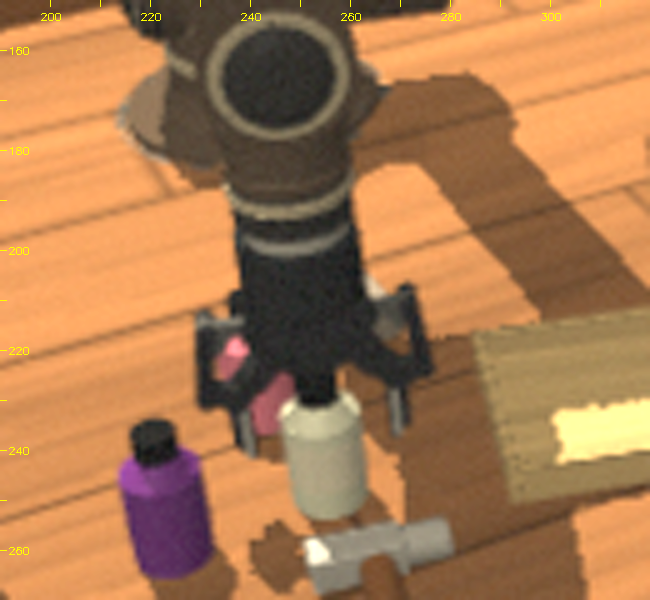

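The open jaws straddle the white bottle at (322,450 in the crop), with clear gaps to the purple and pink bottles and the hammer. Closing now.

Call:
drive_tool --pt "0 0 0 0 0 0 0.06" --pt "0 0 0 0 0 0 0.052" --pt "0 0 0 0 0 0 0.045" --pt "0 0 0 0 0 0 0.04" --pt "0 0 0 0 0 0 0.035" --pt "0 0 0 0 0 0 0.03" --pt "0 0 0 0 0 0 0.03" --pt "0 0 0 0 0 0 0.03"

```text
clock: 3.9
ee_pos: [555.3, -133.9, 35.0]
eef_rot: [-1.56, 0.211, -0.216]
wrist_force: [-0.9, -0.1, 5.7]
width: 0.572
```

Call:
drive_tool --pt "0 -0.004 0 0 0 0 0.03" --pt "0 -0.015 0 0 0 0 0.03" --pt "0 -0.035 0 0 0 0 0.03" --pt "0 -0.06 0 0 0 0 0.03" --pt "0 -0.085 0 0 0 0 0.03" --pt "0 -0.11 0 0 0 0 0.03" --pt "0 -0.135 0 0 0 0 0.03" --pt "0 -0.16 0 0 0 0 0.03"

```text
clock: 4.7
ee_pos: [553.8, -133.8, 195.0]
eef_rot: [-1.56, 0.213, -0.214]
wrist_force: [0.4, 0.0, -0.9]
width: 0.569
```

```bash
python3 -c "
from h import *
p=np.radians(-15.6); yx=np.array([-np.sin(p),np.cos(p)]); c=np.array([580.5,120]); b=c+76*yx; print('left',b,'right',c-76*yx)
go(b[0],b[1],260,-15.6)
crop(cam('scene')[3],190,110,130,120,5,'s3.png')"
```

```text
left [600.93790637 193.20035508] right [560.06209363  46.79964492]
t 4.70 pos [ 553.8 -133.8  195. ] q [-0.24  0.21 -0.02  1.34 -0.    0.03] F [ 0.4  0.  -0.9] w 0.569
head -15.6 shift [-0.0425 -0.065   0.3276] turn [0.0001 0.0003 0.0001]
```

View pics/s3.png

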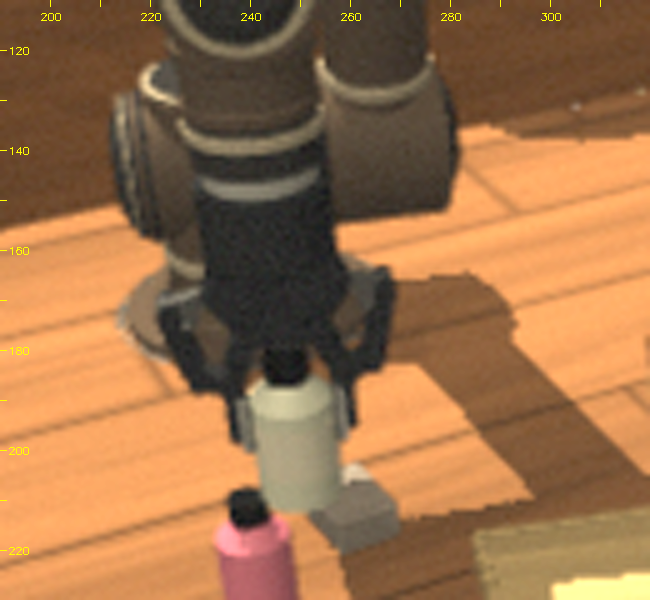

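The bottle is held upright in the jaws, about (300,450 in the crop). Next I carry it over the rail to the +y bay.

Call:
drive_tool --pt "-0.001 -0.025 0.008 0 0 0 0.03" --pt "-0.005 -0.05 0.03 0 0 0 0.03" --pt "-0.01 -0.065 0.07 0 0 0 0.03" --pt "-0.015 -0.065 0.11 0 0 0 0.03" --pt "-0.02 -0.065 0.15 0 0 0 0.03" --pt "-0.025 -0.065 0.19 0 0 0 0.03" --pt "-0.03 -0.065 0.23 0 0 0 0.03" --pt "-0.036 -0.065 0.27 0 0 0 0.03"

```text
clock: 5.55
ee_pos: [591.8, 137.5, 258.4]
eef_rot: [-1.56, 0.214, -0.213]
wrist_force: [-0.8, 0.0, -0.9]
width: 0.567
```

Call:
drive_tool --pt "-0.004 0 0.03 0 0 0 0.03" --pt "-0.0065 0 0.05 0 0 0 0.03" --pt "-0.0065 0 0.0575 0 0 0 0.03" --pt "-0.0065 0 0.0575 0 0 0 0.03" --pt "-0.0065 0 0.0575 0 0 0 0.03"

```text
clock: 6.05
ee_pos: [601.2, 192.0, 258.3]
eef_rot: [-1.561, 0.214, -0.214]
wrist_force: [0.1, -0.5, -1.6]
width: 0.573
```

```bash
python3 -c "
from h import *
go(601,193,44,-15.6)
f=cam('scene')[3]; crop(f,260,70,140,190,3,'s4.png')
c=cam('top');crop(c[3],240,130,130,110,6,'t4.png')"
```

```text
t 6.05 pos [601.2 192.  258.3] q [ 0.31  0.34  0.29  1.52 -0.    0.58] F [ 0.1 -0.5 -1.6] w 0.573
head -15.6 shift [-0.0004  0.2143  0.0011] turn [ 0.0007 -0.0005 -0.    ]
```

View pics/s4.png

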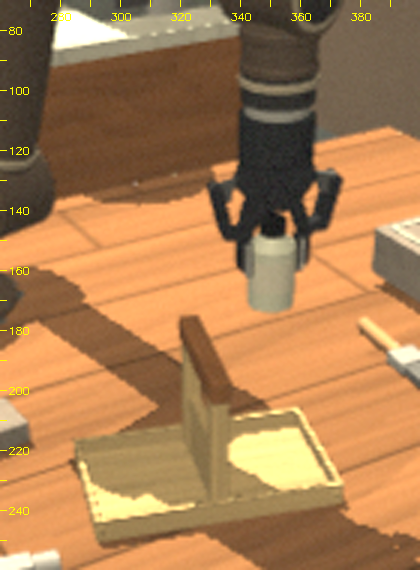

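View pics/t4.png

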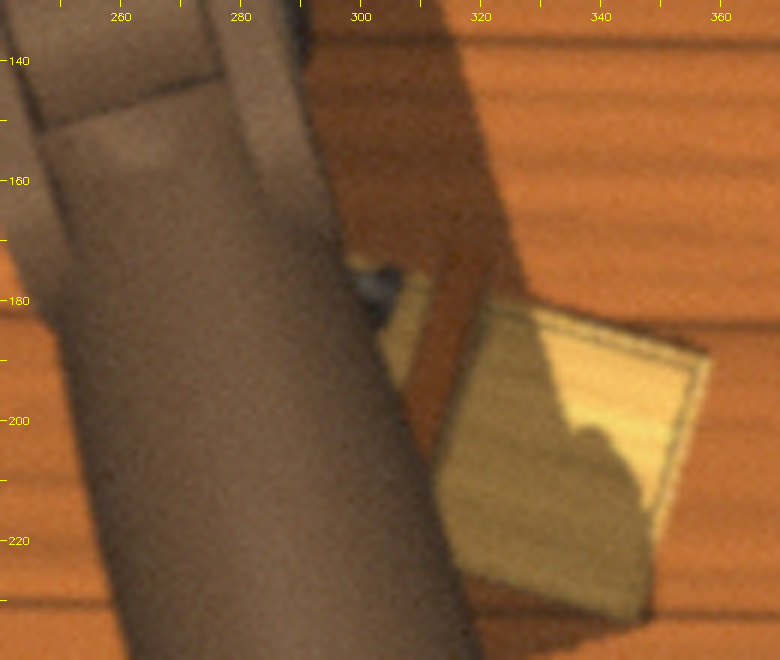

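```bash
python3 -c "
from h import *
c=cam('scene')
for z in range(100,401,50): print(z,proj(c,[554,-133,z]))"
```

```text
100 [252.03138063 224.50963694]
150 [250.22968365 211.29434168]
200 [248.34161187 197.44549457]
250 [246.36080144 182.91641723]
300 [244.28024758 167.65573033]
350 [242.09222188 151.60674647]
400 [239.78817629 134.7067666 ]
```

The wrist sits about 260 mm above the TCP, so the arm clears the rail. Lowering now.

Call:
drive_tool --pt "0 0.02 0.001 0 0 0 0.03" --pt "0 0.05 0.001 0 0 0 0.03" --pt "0 0.08 0.001 0 0 0 0.03" --pt "0 0.11 0.001 0 0 0 0.03" --pt "0 0.135 0.001 0 0 0 0.03" --pt "0 0.16 0.001 0 0 0 0.03" --pt "0 0.175 0.001 0 0 0 0.03" --pt "0 0.185 0.001 0 0 0 0.03"

```text
clock: 7.0
ee_pos: [602.1, 194.4, 73.6]
eef_rot: [-1.558, 0.212, -0.215]
wrist_force: [1.5, 4.4, 0.3]
width: 0.568
```

```bash
python3 -c "
from h import *
go(601,193,44,-15.6)
f=cam('scene')[3]; crop(f,260,110,140,140,4,'s5.png')
c=cam('top');crop(c[3],240,130,130,110,6,'t5.png')"
```

```text
t 7.00 pos [602.1 194.4  73.6] q [ 0.31  0.37 -0.08  1.12  0.    0.58] F [1.5 4.4 0.3] w 0.568
head -15.6 shift [-0.0008  0.0296 -0.0017] turn [-0.0026 -0.      0.0013]
```

View pics/s5.png

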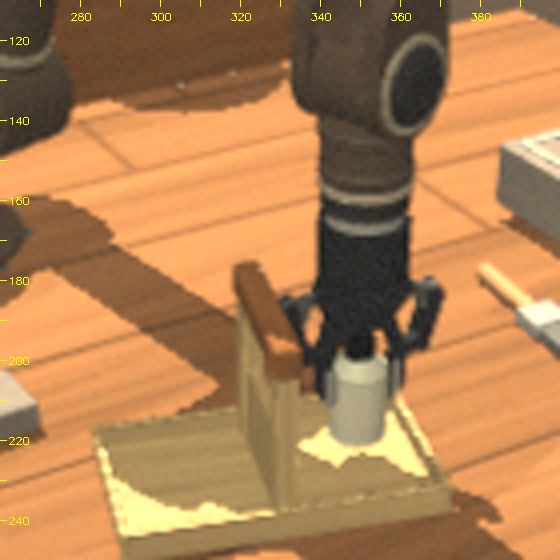

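View pics/t5.png

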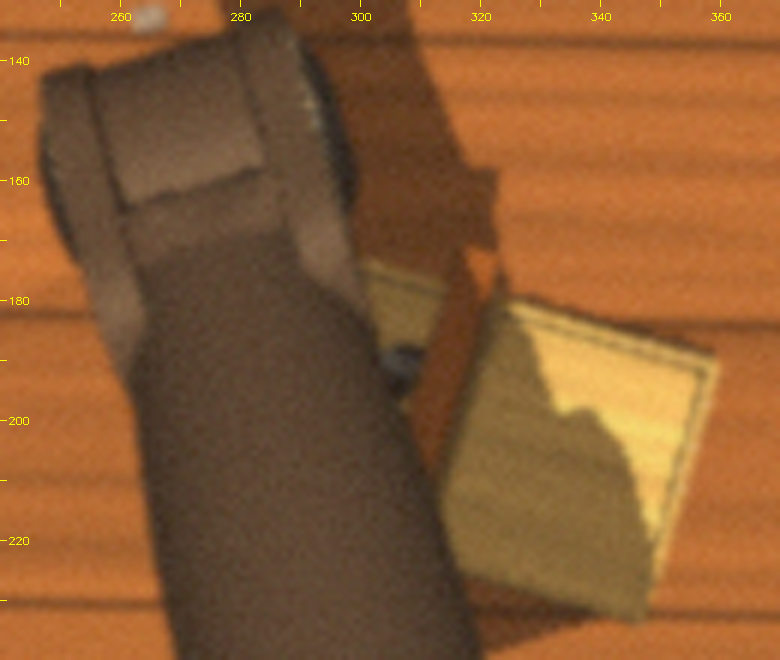

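The left knuckle, at about (290,310) in the scene crop, has touched the rail; that explains the 4 N in y, and the tote may have moved about 3 mm. I'll back up and turn the jaws 90° so that they lie along the tote's x.

Call:
drive_tool --pt "0 -0.01 0.002 0 0 0 0.03" --pt "0 -0.03 0.004 0 0 0 0.03" --pt "0 -0.055 0.004 0 0 0 0.03" --pt "0 -0.08 0.004 0 0 0 0.03" --pt "0 -0.1 0.004 0 0.1 0 0.03" --pt "0 -0.11 0.004 0 0.22 0 0.03" --pt "0 -0.11 0.004 0 0.35 0 0.03" --pt "0 -0.11 0.004 0 0.48 0 0.03"

```text
clock: 7.9
ee_pos: [603.0, 197.5, 185.9]
eef_rot: [-1.487, 0.591, -0.595]
wrist_force: [-0.3, 0.4, -1.8]
width: 0.568
```

Call:
drive_tool --pt "0 0 0 0 0.14 0 0.03" --pt "0 0 0 0 0.28 0 0.03" --pt "0 0 0 0 0.42 0 0.03" --pt "0 0 0 0 0.56 0 0.03" --pt "0 0 0 0 0.7 0 0.03" --pt "0 0 0 0 0.84 0 0.03" --pt "0 0 0 0 0.98 0 0.03" --pt "0 0 0 0 1.09 0 0.03"

```text
clock: 8.7
ee_pos: [602.7, 197.4, 185.2]
eef_rot: [-1.064, 1.409, -1.411]
wrist_force: [0.7, -1.1, -0.8]
width: 0.569
```

Call:
drive_tool --pt "0 0 0 0 0 0 0.03" --pt "0 0 0 0 0 0 0.03"

```text
clock: 8.9
ee_pos: [602.7, 197.6, 184.5]
eef_rot: [-1.069, 1.404, -1.405]
wrist_force: [-0.1, -0.3, -1.1]
width: 0.569
```

```bash
python3 -c "
from h import *
go(601,193,44,-105.6)
f=cam('scene')[3]; crop(f,260,70,140,190,4,'s6.png')
c=cam('top');crop(c[3],240,130,130,110,6,'t6.png')"
```

```text
t 8.90 pos [602.7 197.6 184.5] q [ 0.32  0.34  0.13  1.36 -0.    2.16] F [-0.1 -0.3 -1.1] w 0.569
head -105.4 shift [ 0.005   0.1405 -0.0006] turn [-0.0011  0.0034 -0.0004]
```

View pics/s6.png

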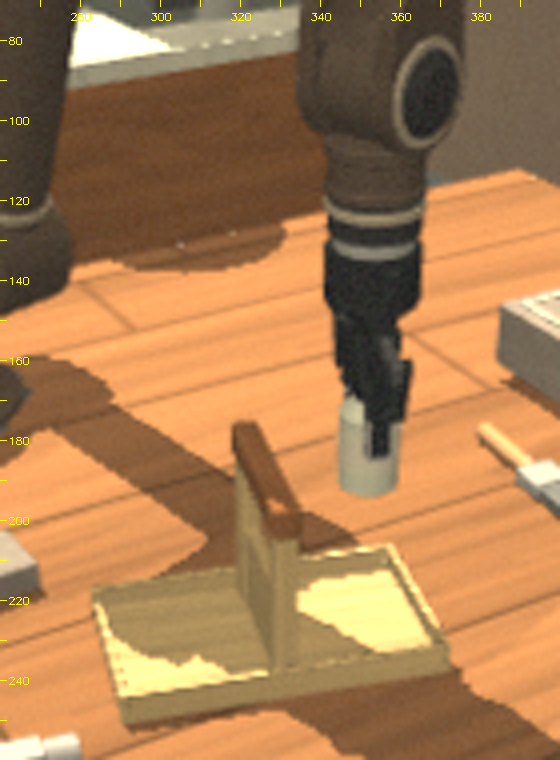

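View pics/t6.png

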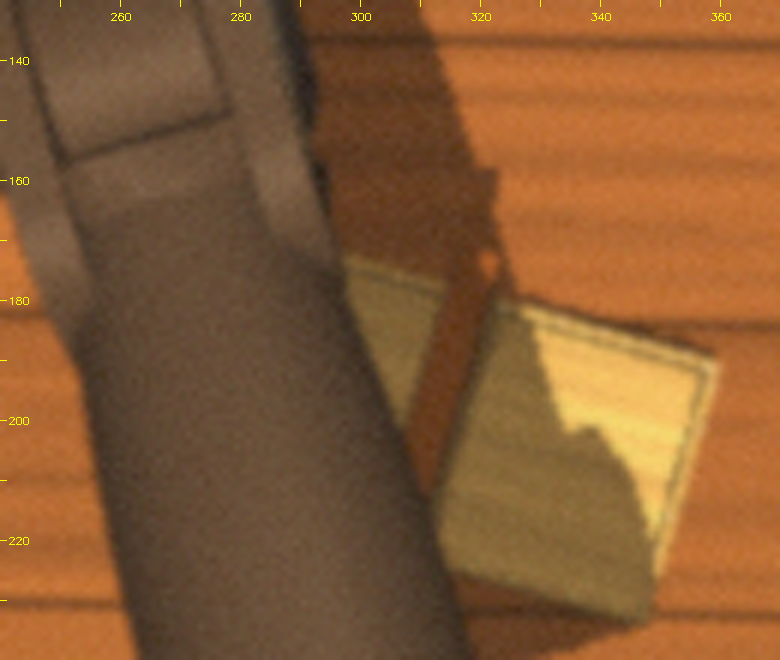

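Call:
drive_tool --pt "0.003 0.02 0 0 0 0 0.03" --pt "0.006 0.045 -0.001 0 0 0 0.03" --pt "0.006 0.07 -0.001 0 0 0 0.03" --pt "0.006 0.095 -0.001 0 0 0 0.03" --pt "0.006 0.115 -0.001 0 0 0 0.03" --pt "0.006 0.125 -0.001 0 0 0 0.03" --pt "0.006 0.131 -0.001 0 0 0 0.03" --pt "0.006 0.131 -0.001 0 0 0 0.03"

```text
clock: 9.8
ee_pos: [599.9, 192.4, 52.2]
eef_rot: [-1.069, 1.406, -1.406]
wrist_force: [0.7, 0.0, 0.0]
width: 0.567
```

Call:
drive_tool --pt "0 0.003 0 0 0 0 0.03" --pt "0 0.005 0 0 0 0 0.03" --pt "0 0.007 0 0 0 0 0.03" --pt "0 0.007 0 0 0 0 0.03"

```text
clock: 10.2
ee_pos: [599.9, 192.4, 45.3]
eef_rot: [-1.069, 1.406, -1.406]
wrist_force: [0.2, -0.2, -2.7]
width: 0.569
```

```bash
python3 -c "
from h import *
go(600,192,44,-105.6)
f=cam('scene')[3]; crop(f,260,110,140,140,5,'s7.png')"
```

```text
t 10.20 pos [599.9 192.4  45.3] q [ 0.31  0.38 -0.13  1.07  0.    2.15] F [ 0.2 -0.2 -2.7] w 0.569
head -105.5 shift [0.0004 0.0013 0.0002] turn [-0.0001  0.0013 -0.0001]
```

View pics/s7.png

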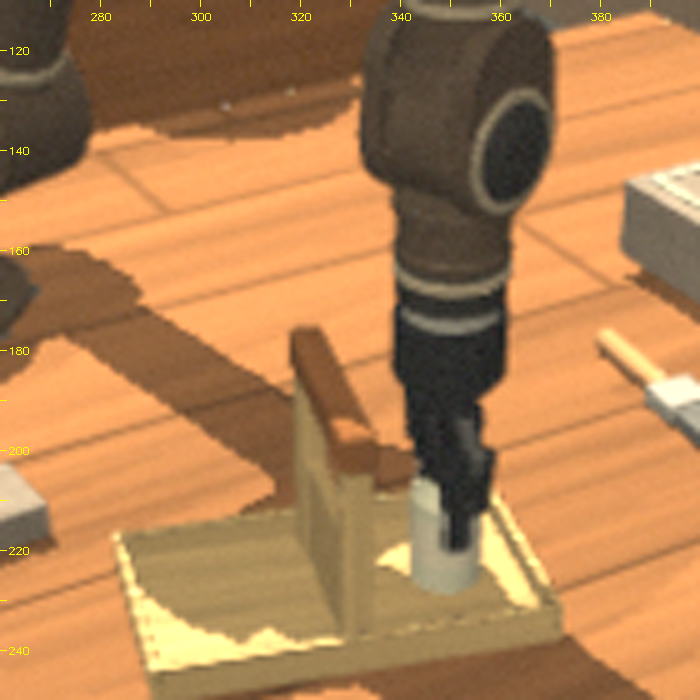

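The bottle is clear inside the +y bay, between the board and the side wall. I'll creep down until I feel contact.

Call:
drive_tool --pt "0 0.001 0 0 0 0 0.03" --pt "0 0.002 0 0 0 0 0.03" --pt "0 0.002 0 0 0 0 0.03"

```text
clock: 10.55
ee_pos: [599.8, 192.4, 43.1]
eef_rot: [-1.069, 1.406, -1.406]
wrist_force: [-0.5, -0.2, -1.5]
width: 0.574
```

Call:
drive_tool --pt "0 0.001 0 0 0 0 0.03" --pt "0 0.0015 0 0 0 0 0.03" --pt "0 0.0015 0 0 0 0 0.03"

```text
clock: 10.85
ee_pos: [600.0, 192.5, 43.0]
eef_rot: [-1.068, 1.406, -1.406]
wrist_force: [-2.7, -0.4, 5.9]
width: 0.57
```

Call:
drive_tool --pt "0 0 0 0 0 0 0.05" --pt "0 0 0 0 0 0 0.054" --pt "0 0 0 0 0 0 0.06" --pt "0 0 0 0 0 0 0.07" --pt "0 0 0 0 0 0 0.08" --pt "0 0 0 0 0 0 0.085" --pt "0 0 0 0 0 0 0.085"

```text
clock: 11.55
ee_pos: [599.9, 192.4, 41.7]
eef_rot: [-1.069, 1.406, -1.406]
wrist_force: [0.8, -0.0, -0.4]
width: 0.994
```

```bash
python3 -c "
from h import *
go(600,192,240,-105.6)
f=cam('scene')[3]; crop(f,260,110,140,140,5,'s8.png')"
```

```text
t 11.55 pos [599.9 192.4  41.7] q [ 0.31  0.38 -0.13  1.06  0.    2.15] F [ 0.8 -0.  -0.4] w 0.994
head -105.5 shift [ 0.0004 -0.1983  0.0002] turn [0.0001 0.0012 0.    ]
```

View pics/s8.png

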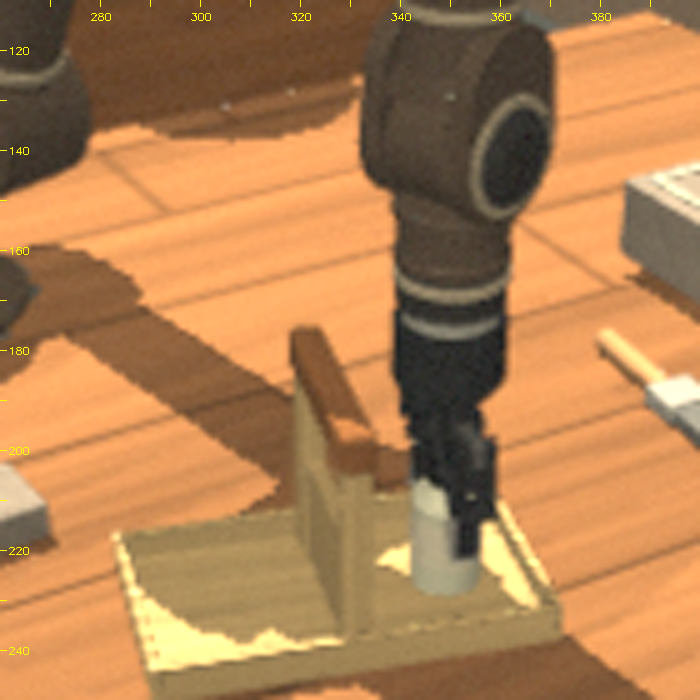

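The bottle stands free in the bay. I'll rise straight up, then go to the jar.

Call:
drive_tool --pt "0 -0.015 0 0 0 0 0.085" --pt "0 -0.04 0 0 0 0 0.085" --pt "0 -0.07 0 0 0 0 0.085" --pt "0 -0.1 0 0 0 0 0.085" --pt "0 -0.13 0 0 0 0 0.085" --pt "0 -0.16 0 0 0 0 0.085" --pt "0 -0.19 0 0 0 0 0.085" --pt "0 -0.2 0 0 0 0 0.085"

```text
clock: 12.4
ee_pos: [600.9, 192.8, 245.3]
eef_rot: [-1.064, 1.403, -1.406]
wrist_force: [0.8, -0.2, 0.1]
width: 0.995
```

```bash
python3 -c "
from h import *
go(533.5,-371.5,240,-105.6)
"
```

```text
t 12.40 pos [600.9 192.8 245.3] q [ 0.31  0.33  0.25  1.48 -0.    2.15] F [ 0.8 -0.2  0.1] w 0.995
head -105.5 shift [0.5617 0.0042 0.0861] turn [-0.0042  0.0013 -0.0027]
```

Call:
drive_tool --pt "0.02 0 0.003 0 0 0 0.085" --pt "0.06 0 0.009 0 0 0 0.085" --pt "0.105 0 0.016 0 0 0 0.085" --pt "0.15 0 0.023 0 0 0 0.085" --pt "0.195 0 0.03 0 0 0 0.085" --pt "0.24 0 0.037 0 0 0 0.085" --pt "0.285 0 0.044 0 0 0 0.085" --pt "0.33 0 0.05 0 0 0 0.085"

```text
clock: 13.2
ee_pos: [558.1, -141.3, 239.9]
eef_rot: [-1.07, 1.408, -1.405]
wrist_force: [1.1, -0.1, -0.3]
width: 0.995
```

Call:
drive_tool --pt "0.045 0 0.007 0 0 0 0.085" --pt "0.09 0 0.014 0 0 0 0.085" --pt "0.135 0 0.021 0 0 0 0.085" --pt "0.18 0 0.028 0 0 0 0.085" --pt "0.21 0 0.033 0 0 0 0.085" --pt "0.23 0 0.036 0 0 0 0.085" --pt "0.23 0 0.036 0 0 0 0.085" --pt "0.23 0 0.036 0 0 0 0.085"

```text
clock: 14.0
ee_pos: [532.3, -369.9, 240.8]
eef_rot: [-1.068, 1.408, -1.405]
wrist_force: [-0.9, 0.7, 0.1]
width: 0.995
```

```bash
python3 -c "
from h import *
go(533.5,-371.5,25,-105.6)
f=cam('scene')[3]; crop(f,110,150,140,140,5,'s9.png')
c=cam('top');crop(c[3],260,140,110,100,7,'t9.png')"
```

```text
t 14.00 pos [ 532.3 -369.9  240.8] q [-0.61  0.37  0.3   1.5   0.    1.23] F [-0.9  0.7  0.1] w 0.995
head -105.6 shift [0.0014 0.2158 0.0019] turn [ 0.0016  0.0007 -0.001 ]
```

View pics/s9.png

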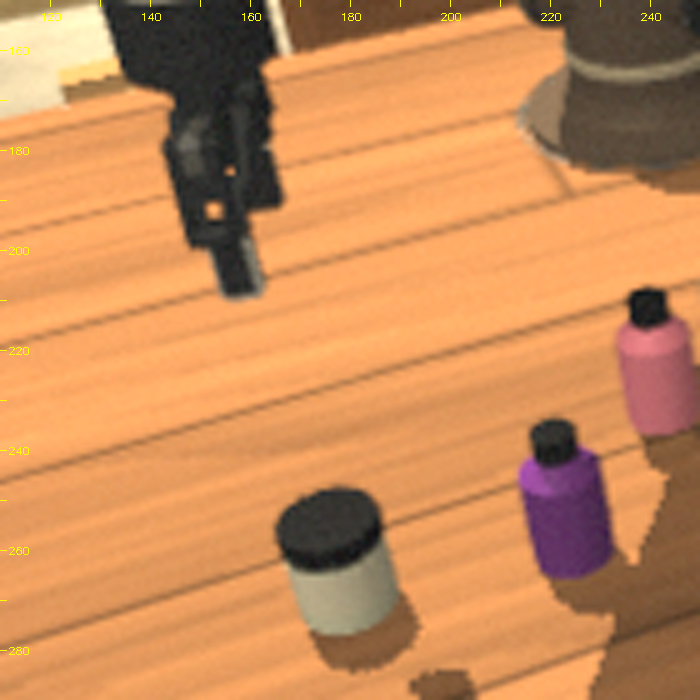

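View pics/t9.png

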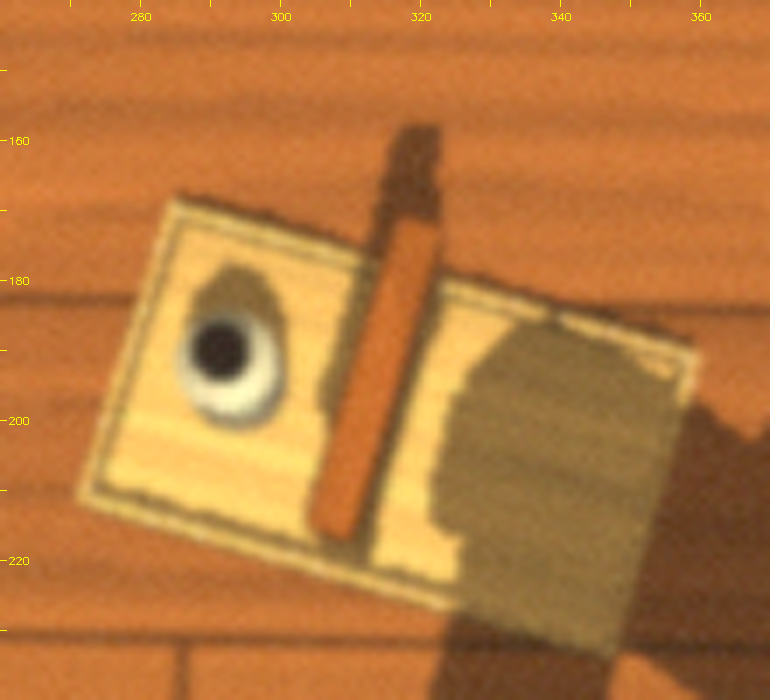

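The bottle stands in the +y bay, with its cap at (291,190) in the top view. The tote has moved slightly, its top-right corner now at (360,190). The jar is undisturbed below the gripper, so I'll descend on it.

Call:
drive_tool --pt "0.0015 0.03 0.002 0 0 0 0.085" --pt "0.0015 0.07 0.002 0 0 0 0.085" --pt "0.0015 0.11 0.002 0 0 0 0.085" --pt "0.0015 0.145 0.002 0 0 0 0.085" --pt "0.0015 0.175 0.002 0 0 0 0.085" --pt "0.0015 0.195 0.002 0 0 0 0.085" --pt "0.0015 0.205 0.002 0 0 0 0.085" --pt "0.0015 0.21 0.002 0 0 0 0.085"

```text
clock: 14.9
ee_pos: [534.5, -370.9, 31.3]
eef_rot: [-1.07, 1.406, -1.404]
wrist_force: [-0.9, 0.2, -0.5]
width: 1.002
```

```bash
python3 -c "
from h import *
go(533.5,-371.5,30,-105.6)
f=cam('scene')[3]; crop(f,110,150,140,140,5,'s10.png')"
```

```text
t 14.90 pos [ 534.5 -370.9   31.3] q [-0.61  0.42 -0.09  1.06  0.    1.23] F [-0.9  0.2 -0.5] w 1.002
head -105.4 shift [ 0.0008  0.0013 -0.0008] turn [ 0.0008  0.0028 -0.0004]
```

View pics/s10.png

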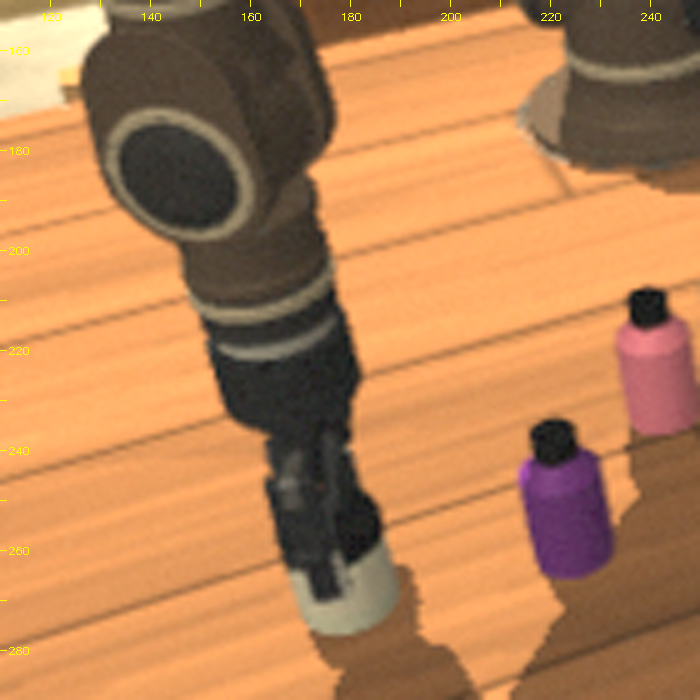

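```bash
python3 -c "
from h import *
c=cam('scene')
print([((proj(c,[534.5+46,-371-13,z])-[110,150])*5).round() for z in (44,60)], [((proj(c,[533.5,-371.5,z])-[110,150])*5).round() for z in (0,34,68)])"
```

```text
[array([326., 602.]), array([320., 581.])] [array([348., 601.]), array([336., 560.]), array([324., 516.])]
```

The fingertip shows where I predicted it, so the alignment is good. Closing.

Call:
drive_tool --pt "0 0 0 0 0 0 0.07" --pt "0 0 0 0 0 0 0.062" --pt "0 0 0 0 0 0 0.055" --pt "0 0 0 0 0 0 0.05" --pt "0 0 0 0 0 0 0.045" --pt "0 0 0 0 0 0 0.04" --pt "0 0 0 0 0 0 0.04" --pt "0 0 0 0 0 0 0.04"

```text
clock: 15.8
ee_pos: [535.0, -372.7, 33.6]
eef_rot: [-1.068, 1.404, -1.408]
wrist_force: [-1.1, 0.9, 5.8]
width: 0.686
```

Call:
drive_tool --pt "0 -0.004 0 0 0 0 0.04" --pt "0 -0.012 0 0 0 0 0.04" --pt "0 -0.025 0 0 0 0 0.04" --pt "0 -0.045 0 0 0 0 0.04" --pt "0 -0.07 0 0 0 0 0.04" --pt "0 -0.095 0 0 0 0 0.04" --pt "0 -0.12 0 0 0 0 0.04" --pt "0 -0.14 0 0 0 0 0.04"

```text
clock: 16.6
ee_pos: [534.7, -372.3, 174.6]
eef_rot: [-1.068, 1.404, -1.408]
wrist_force: [1.1, 0.2, -1.9]
width: 0.683
```

```bash
python3 -c "
from h import *
np.set_printoptions(precision=1,suppress=True)
T=cam('top')
c=np.array([atz(T,p,28)[:2] for p in((284.6,168.6),(360,190),(347.9,233.6),(271.1,210.9))])
print(c,c.mean(0),[np.linalg.norm(c[i]-c[(i+1)%4]).round(1) for i in range(4)])
v=(c[0]+c[3]-c[1]-c[2])/2;u=(c[0]+c[1]-c[2]-c[3])/2;print(np.degrees(np.arctan2(-v[0],v[1])),np.degrees(np.arctan2(u[1],u[0])))
print('rail',atz(T,(260+375/7,140+378/7),180), 'bottle',atz(T,(260+220/7,140+350/7),106))
go(559,43,190,-105.6)
f=cam('scene')[3]; crop(f,110,110,140,140,5,'s11.png')"
```

```text
[[690.6 227.2]
 [617.8 -40.9]
 [463.9  -0.2]
 [538.3 269.1]] [577.6 113.8] [np.float64(277.8), np.float64(159.2), np.float64(279.4), np.float64(157.9)]
-15.318787208684002 -15.08497432681088
rail [574.4 113.9 180. ] bottle [599.5 191.8 106. ]
t 16.65 pos [ 535.6 -373.   178. ] q [-0.6  0.4  0.2  1.4  0.   1.2] F [ 1.3 -0.1  1.7] w 0.687
head -105.5 shift [-0.4 -0.  -0.1] turn [-0.  0.  0.]
```

View pics/s11.png

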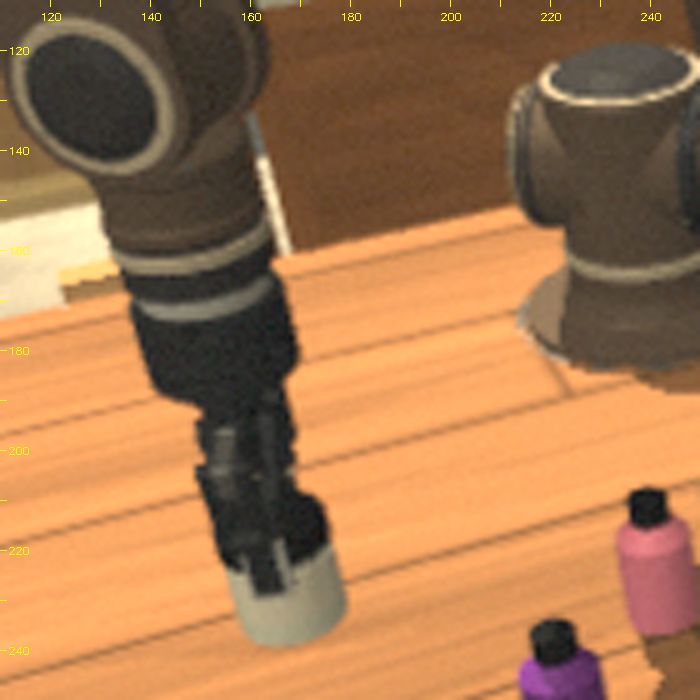

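The jar is held upright, with 58.6 mm between the jaws. I'm moving it over the -y bay.

Call:
drive_tool --pt "-0.015 -0.005 -0.003 0 0 0 0.04" --pt "-0.05 -0.01 -0.011 0 0 0 0.04" --pt "-0.09 -0.01 -0.02 0 0 0 0.04" --pt "-0.13 -0.01 -0.029 0 0 0 0.04" --pt "-0.17 -0.01 -0.038 0 0 0 0.04" --pt "-0.21 -0.01 -0.046 0 0 0 0.04" --pt "-0.25 -0.01 -0.055 0 0 0 0.04" --pt "-0.29 -0.01 -0.064 0 0 0 0.04"

```text
clock: 17.5
ee_pos: [549.2, -73.1, 180.6]
eef_rot: [-1.07, 1.407, -1.405]
wrist_force: [0.6, 0.6, -1.8]
width: 0.687
```

Call:
drive_tool --pt "-0.04 0 -0.009 0 0 0 0.04" --pt "-0.075 0 -0.017 0 0 0 0.04" --pt "-0.1 0 -0.022 0 0 0 0.04" --pt "-0.11 0 -0.024 0 0 0 0.04" --pt "-0.113 0 -0.025 0 0 0 0.04" --pt "-0.113 0 -0.025 0 0 0 0.04" --pt "-0.113 0 -0.025 0 0 0 0.04"

```text
clock: 18.2
ee_pos: [556.3, 39.1, 181.6]
eef_rot: [-1.069, 1.407, -1.407]
wrist_force: [-0.2, -0.2, -1.9]
width: 0.684
```

```bash
python3 -c "
from h import *
go(557,39,42,-105.3)
f=cam('scene')[3]; crop(f,260,110,140,140,5,'s12.png')"
```

```text
t 18.20 pos [556.3  39.1 181.6] q [ 0.07  0.19 -0.07  1.31 -0.    1.91] F [-0.2 -0.2 -1.9] w 0.684
head -105.6 shift [-0.0002  0.1396  0.0008] turn [ 0.0004 -0.0051  0.0005]
```

View pics/s12.png

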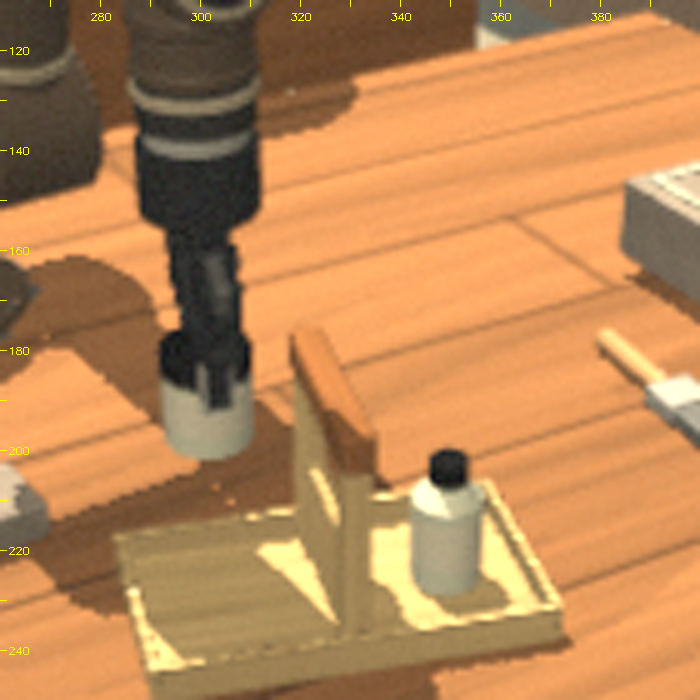

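The jar hangs upright above the -y bay and the bottle is standing in the other. Lowering.

Call:
drive_tool --pt "0 0.02 0.001 0 0 0 0.04" --pt "0 0.045 0.001 0 0 0 0.04" --pt "0 0.07 0.001 0 0 0 0.04" --pt "0 0.095 0.001 0 0 0 0.04" --pt "0 0.115 0.001 0 0 0 0.04" --pt "0 0.125 0.001 0 0 0 0.04" --pt "0 0.13 0.001 0 0 0 0.04" --pt "0 0.13 0.001 0 0 0 0.04"

```text
clock: 19.05
ee_pos: [557.5, 39.3, 51.8]
eef_rot: [-1.068, 1.407, -1.406]
wrist_force: [0.8, 0.5, -1.5]
width: 0.687
```

Call:
drive_tool --pt "0 0.003 0 0 0 0 0.04" --pt "0 0.006 0 0 0 0 0.04" --pt "0 0.008 0 0 0 0 0.04" --pt "0 0.008 0 0 0 0 0.04"

```text
clock: 19.45
ee_pos: [557.5, 39.8, 43.8]
eef_rot: [-1.069, 1.406, -1.406]
wrist_force: [0.9, -0.1, -1.3]
width: 0.685
```

Call:
drive_tool --pt "0 0.001 0 0 0 0 0.04" --pt "0 0.0015 0 0 0 0 0.04" --pt "0 0.0015 0 0 0 0 0.04"

```text
clock: 19.75
ee_pos: [557.5, 39.7, 42.3]
eef_rot: [-1.069, 1.406, -1.406]
wrist_force: [0.9, 1.0, -2.3]
width: 0.686
```

```bash
python3 -c "
from h import *
go(557,39,42,-105.3)
f=cam('scene')[3]; crop(f,260,110,140,140,5,'s13.png')"
```

```text
t 19.75 pos [557.5  39.7  42.3] q [ 0.07  0.25 -0.3   1.01  0.    1.91] F [ 0.9  1.  -2.3] w 0.686
head -105.5 shift [ 0.0008  0.0003 -0.0002] turn [ 0.0001 -0.0039  0.    ]
```

View pics/s13.png

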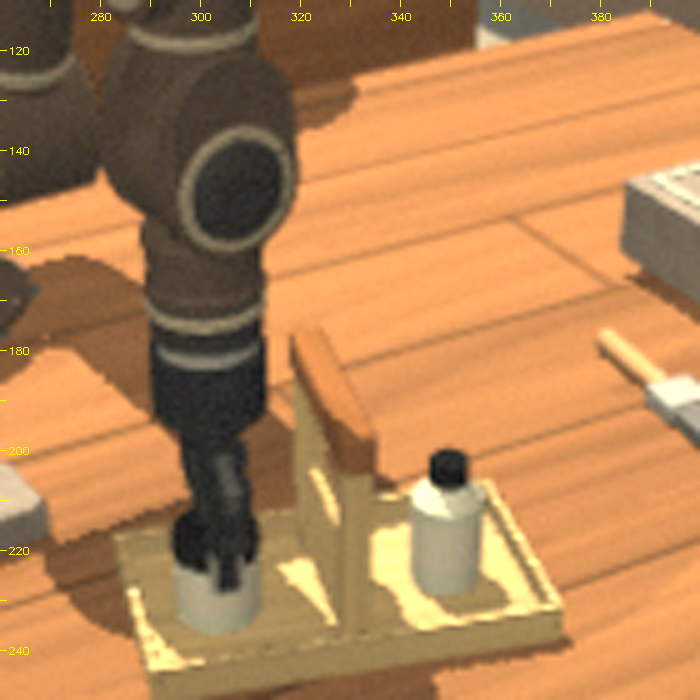

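Call:
drive_tool --pt "0 0.001 0 0 0 0 0.04" --pt "0 0.0015 0 0 0 0 0.04" --pt "0 0.0015 0 0 0 0 0.04"

```text
clock: 20.1
ee_pos: [557.7, 39.8, 41.6]
eef_rot: [-1.068, 1.405, -1.406]
wrist_force: [-3.2, -0.1, 4.6]
width: 0.689
```

Contact is felt, about 6 N up. Releasing.

Call:
drive_tool --pt "0 0 0 0 0 0 0.059" --pt "0 0 0 0 0 0 0.063" --pt "0 0 0 0 0 0 0.068" --pt "0 0 0 0 0 0 0.075" --pt "0 0 0 0 0 0 0.085" --pt "0 0 0 0 0 0 0.085" --pt "0 0 0 0 0 0 0.085"

```text
clock: 20.8
ee_pos: [557.5, 39.7, 40.7]
eef_rot: [-1.069, 1.406, -1.406]
wrist_force: [-0.1, -0.6, -0.2]
width: 0.996
```

Call:
drive_tool --pt "0 -0.015 0 0 0 0 0.085" --pt "0 -0.04 0 0 0 0 0.085" --pt "0 -0.07 0 0 0 0 0.085" --pt "0 -0.105 0 0 0 0 0.085" --pt "0 -0.14 0 0 0 0 0.085" --pt "0 -0.175 0 0 0 0 0.085" --pt "0 -0.2 0 0 0 0 0.085" --pt "0 -0.21 0 0 0 0 0.085"

```text
clock: 21.6
ee_pos: [558.4, 39.8, 253.7]
eef_rot: [-1.065, 1.403, -1.407]
wrist_force: [-0.1, -1.5, 0.1]
width: 0.995
```

Call:
drive_tool --pt "0 0 0 0 -0.14 0 0.085" --pt "0 0 0 0 -0.28 0 0.085" --pt "0 0 0 0 -0.42 0 0.085" --pt "0 0 0 0 -0.56 0 0.085" --pt "0 0 0 0 -0.7 0 0.085" --pt "0 0 0 0 -0.84 0 0.085" --pt "0 0 0 0 -0.98 0 0.085" --pt "0 0 0 0 -1.12 0 0.085"

```text
clock: 22.4
ee_pos: [557.2, 39.7, 249.5]
eef_rot: [-1.498, 0.562, -0.559]
wrist_force: [-0.1, 0.9, -0.5]
width: 0.994
```

Call:
drive_tool --pt "0 0 0 0 -0.14 0 0.085" --pt "0 0 0 0 -0.28 0 0.085" --pt "0 0 0 0 -0.42 0 0.085" --pt "0 0 0 0 -0.45 0 0.085" --pt "0 0 0 0 -0.45 0 0.085"

```text
clock: 22.9
ee_pos: [557.2, 39.7, 249.6]
eef_rot: [-1.561, 0.215, -0.212]
wrist_force: [-0.2, 0.7, -0.0]
width: 0.988
```

```bash
python3 -c "
from h import *
go(577,114,240,-15.2)
f=cam('scene')[3]; crop(f,260,110,140,140,5,'s14.png')
c=cam('top');crop(c[3],260,140,110,100,7,'t14.png')"
```

```text
t 22.90 pos [557.2  39.7 249.6] q [ 0.07  0.19  0.08  1.46 -0.    0.34] F [-0.2  0.7 -0. ] w 0.988
head -15.6 shift [-0.0008  0.0096  0.0769] turn [ 0.0006 -0.0066 -0.0016]
```

View pics/s14.png

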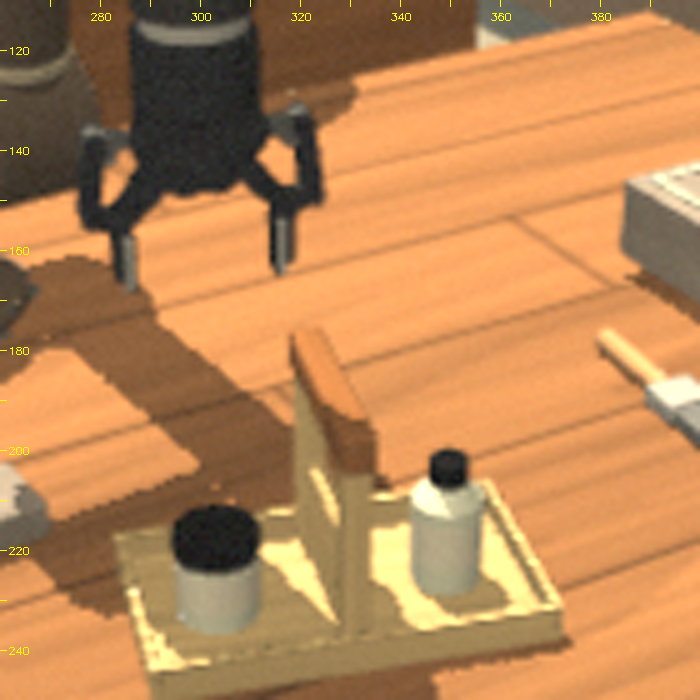

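View pics/t14.png

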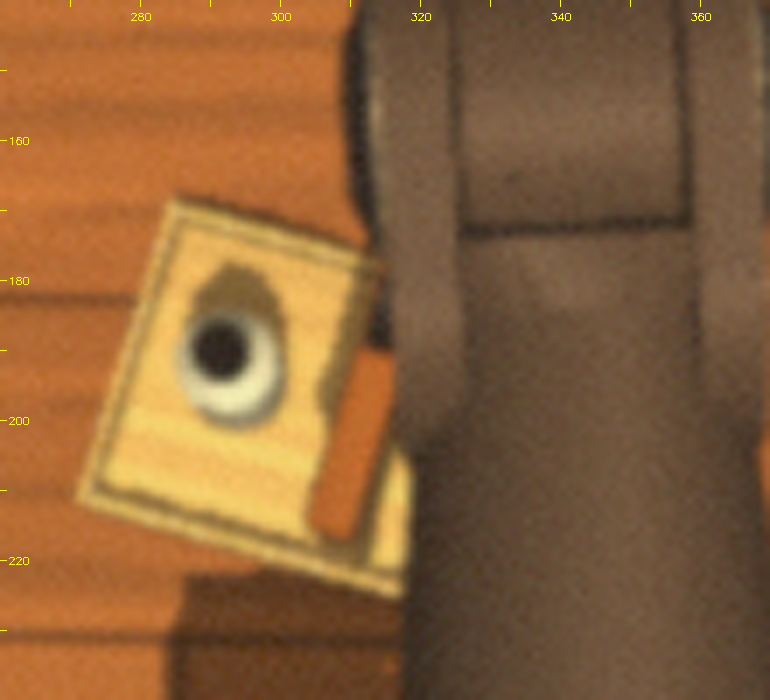

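The jar at (303,225) and the bottle at (349,218) both stand free in their bays, and the tote hasn't moved. Now I'll line up with the rail, jaws across tote y.

Call:
drive_tool --pt "0 0 0.03 0 -0.007 0 0.085" --pt "-0.001 0 0.06 0 -0.007 0 0.085" --pt "-0.001 0 0.077 0 -0.007 0 0.085" --pt "-0.001 0 0.077 0 -0.007 0 0.085" --pt "-0.001 0 0.077 0 -0.007 0 0.085"

```text
clock: 23.5
ee_pos: [577.0, 114.1, 250.4]
eef_rot: [-1.562, 0.208, -0.207]
wrist_force: [0.1, 0.3, -0.3]
width: 0.995
```

```bash
python3 -c "
from h import *
go(577,114,150,-15.2)
c=cam('scene');f=c[3]; crop(f,260,90,140,140,5,'s15.png')
s=bot.sense();R=Ro.from_rotvec(s['eef_rot']).as_matrix();p=s['ee_pos']
print([((proj(c,p+R[:,2]*g*46-R[:,1]*13)-[260,90])*5).round() for g in(-1,1)], ((proj(c,[577,114,180])-[260,90])*5).round())
"
```

```text
t 23.50 pos [577.  114.1 250.4] q [ 0.2   0.25  0.15  1.48 -0.    0.46] F [ 0.1  0.3 -0.3] w 0.995
head -15.1 shift [0.     0.1004 0.    ] turn [ 0.0009  0.001  -0.0005]
[array([248., 371.]), array([392., 353.])] [322. 478.]
```

View pics/s15.png

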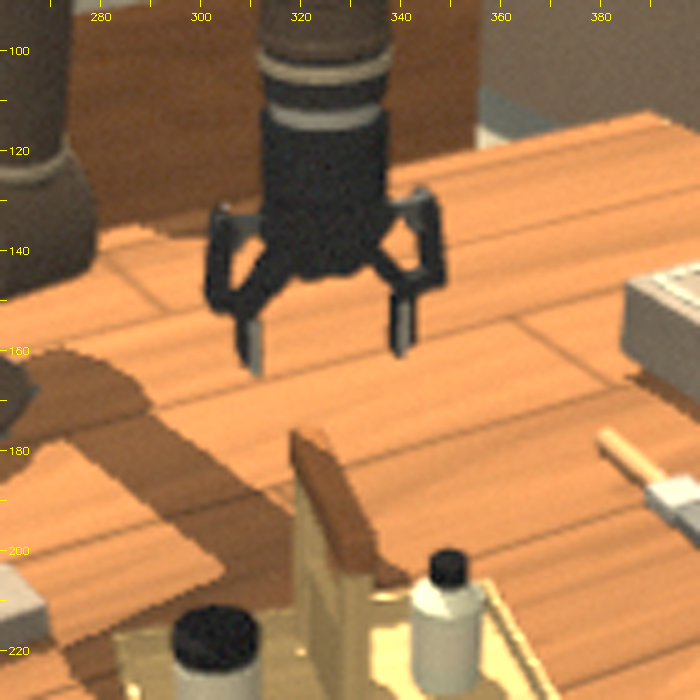

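```bash
python3 -c "
from h import *
c=cam('scene');T=cam('top')
p=np.radians(-15.2);u=np.array([np.cos(p),np.sin(p),0]);v=np.array([-np.sin(p),np.cos(p),0]);o=np.array([577,114,180.])
for a in(-75,75):
  for b in(-12,12):
    X=o+a*u+b*v; print(a,b,((proj(c,X)-[260,90])*5).round(),((proj(T,X)-[260,140])*7).round())
print([((proj(c,o+[0,0,-180]+80*u+b*v)-[260,110])*5).round() for b in(-140,140)])
"
```

```text
-75 -12 [277. 426.] [352. 540.]
-75 12 [312. 422.] [301. 525.]
75 -12 [332. 541.] [448. 222.]
75 12 [370. 535.] [397. 208.]
[array([144., 707.]), array([554., 640.])]
```

The predicted rail corners match both views to about 1 px. Descending onto the rail.

Call:
drive_tool --pt "0 0.02 0 0 0 0 0.085" --pt "0 0.04 0 0 0 0 0.085" --pt "0 0.06 0 0 0 0 0.085" --pt "0 0.08 0 0 0 0 0.085" --pt "0 0.093 0 0 0 0 0.085" --pt "0 0.1 0 0 0 0 0.085" --pt "0 0.1 0 0 0 0 0.085"

```text
clock: 24.35
ee_pos: [576.8, 113.7, 150.2]
eef_rot: [-1.561, 0.209, -0.207]
wrist_force: [0.1, 0.1, 0.2]
width: 0.994
```

```bash
python3 -c "
from h import *
go(577,114,150,-15.2)
c=cam('scene');f=c[3]; crop(f,260,110,140,140,5,'s16.png')
"
```

```text
t 24.35 pos [576.8 113.7 150.2] q [ 0.19  0.26 -0.06  1.26 -0.    0.46] F [0.1 0.1 0.2] w 0.994
head -15.2 shift [0.0001 0.0002 0.0003] turn [ 0.0006 -0.0001 -0.0011]
```

View pics/s16.png

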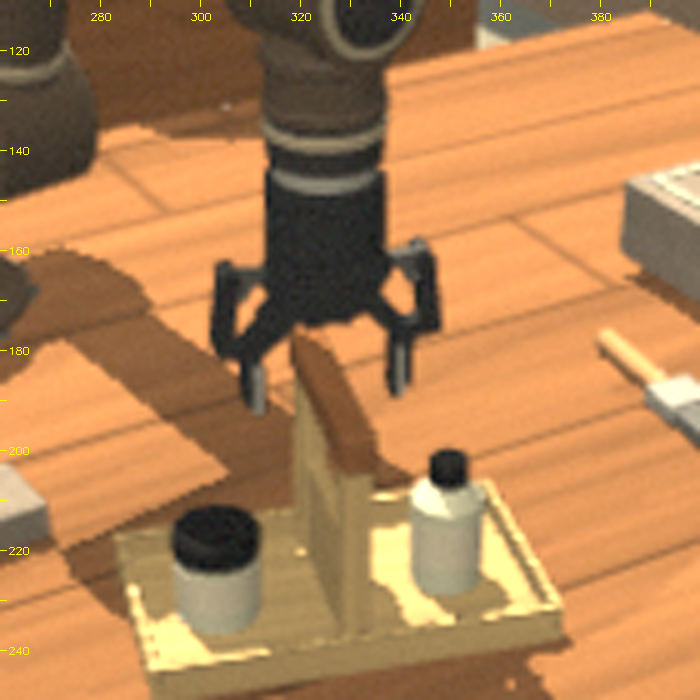

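The rail is between the jaws, with tips at (312,192) and (340,187). Closing gently.

Call:
drive_tool --pt "0 0 0 0 0 0 0.06" --pt "0 0 0 0 0 0 0.045" --pt "0 0 0 0 0 0 0.035" --pt "0 0 0 0 0 0 0.028" --pt "0 0 0 0 0 0 0.022" --pt "0 0 0 0 0 0 0.015" --pt "0 0 0 0 0 0 0.005" --pt "0 0 0 0 0 0 0.0"

```text
clock: 25.2
ee_pos: [577.7, 115.1, 151.7]
eef_rot: [-1.559, 0.206, -0.209]
wrist_force: [-0.4, 5.0, 5.2]
width: 0.269
```

Call:
drive_tool --pt "0 0 0 0 0 0 0" --pt "0 0 0 0 0 0 0" --pt "0 0 0 0 0 0 0"

```text
clock: 25.5
ee_pos: [577.7, 115.1, 151.6]
eef_rot: [-1.559, 0.206, -0.208]
wrist_force: [0.8, 4.8, 5.0]
width: 0.269
```

```bash
python3 -c "
from h import *
go(577,114,150,-15.2)
c=cam('scene');f=c[3]; crop(f,260,110,140,140,5,'s17.png')
"
```

```text
t 25.50 pos [577.7 115.1 151.6] q [ 0.2   0.26 -0.06  1.26  0.    0.46] F [0.8 4.8 5. ] w 0.269
head -15.1 shift [-0.0004  0.0016 -0.0012] turn [-0.0023  0.0009  0.001 ]
```

View pics/s17.png

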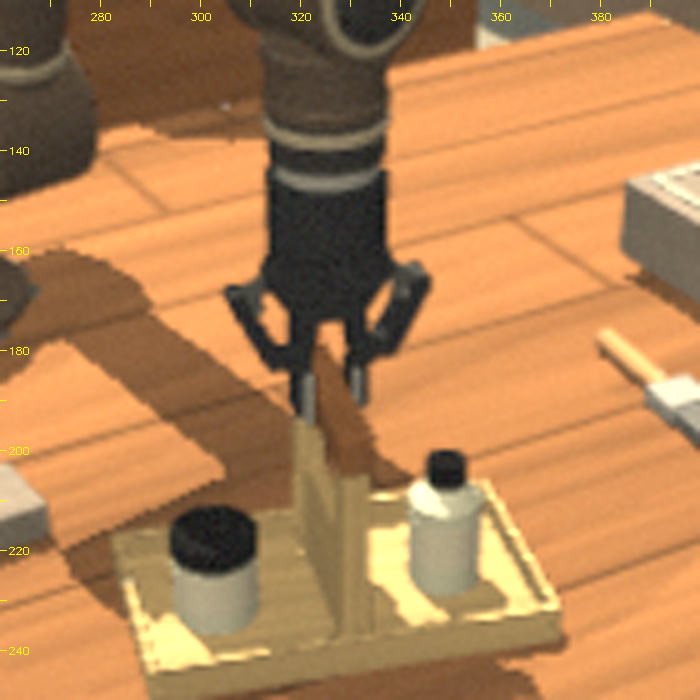

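The jaws hold the rail (opening about 23 mm). Lifting slowly.

Call:
drive_tool --pt "0 -0.001 0 0 0 0 0" --pt "0 -0.003 0 0 0 0 0" --pt "0 -0.006 0 0 0 0 0" --pt "0 -0.009 0 0 0 0 0" --pt "0 -0.012 0 0 0 0 0" --pt "0 -0.015 0 0 0 0 0" --pt "0 -0.017 0 0 0 0 0" --pt "0 -0.018 0 0 0 0 0"

```text
clock: 26.35
ee_pos: [577.3, 114.1, 169.1]
eef_rot: [-1.561, 0.208, -0.208]
wrist_force: [-0.2, -0.0, -7.8]
width: 0.273
```

```bash
python3 -c "
from h import *
go(577,114,250,-15.2)
c=cam('scene');f=c[3]; crop(f,260,110,140,140,5,'s18.png')
"
```

```text
t 26.35 pos [577.3 114.1 169.1] q [ 0.2   0.25 -0.02  1.3  -0.    0.46] F [-0.2 -0.  -7.8] w 0.273
head -15.2 shift [-0.0002 -0.0809 -0.0002] turn [-0.0001  0.0004  0.0003]
```

View pics/s18.png

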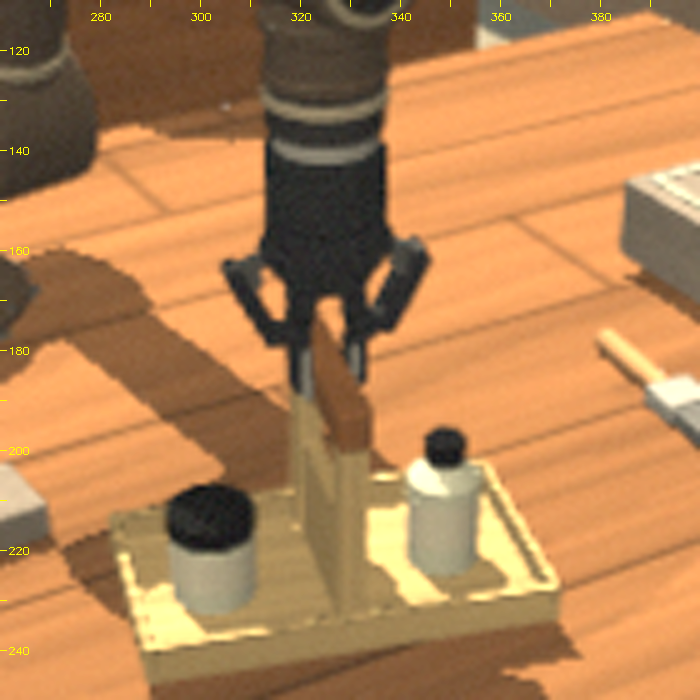

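It is fully lifted (7.8 N, the whole load) and level. Continuing up.

Call:
drive_tool --pt "0 -0.003 0 0 0 0 0" --pt "0 -0.009 0 0 0 0 0" --pt "0 -0.017 0 0 0 0 0" --pt "0 -0.025 0 0 0 0 0" --pt "0 -0.033 0 0 0 0 0" --pt "0 -0.041 0 0 0 0 0" --pt "0 -0.047 0 0 0 0 0" --pt "0 -0.05 0 0 0 0 0"

```text
clock: 27.2
ee_pos: [577.5, 114.2, 219.8]
eef_rot: [-1.56, 0.207, -0.209]
wrist_force: [0.3, -0.7, -8.5]
width: 0.27
```

Call:
drive_tool --pt "0 -0.003 0 0 0 0 0" --pt "0 -0.008 0 0 0 0 0" --pt "0 -0.015 0 0 0 0 0" --pt "0 -0.022 0 0 0 0 0" --pt "0 -0.028 0 0 0 0 0" --pt "0 -0.032 0 0 0 0 0" --pt "0 -0.033 0 0 0 0 0" --pt "0 -0.033 0 0 0 0 0"

```text
clock: 28.0
ee_pos: [577.3, 114.2, 251.9]
eef_rot: [-1.561, 0.208, -0.208]
wrist_force: [-0.2, -0.1, -7.8]
width: 0.267
```

Call:
drive_tool --pt "0 0 0 0 0 0 0" --pt "0 0 0 0 0 0 0" --pt "0 0 0 0 0 0 0" --pt "0 0 0 0 0 0 0" --pt "0 0 0 0 0 0 0"

```text
clock: 28.5
ee_pos: [577.2, 114.2, 251.7]
eef_rot: [-1.561, 0.208, -0.208]
wrist_force: [0.5, 1.1, -7.7]
width: 0.272
```

```bash
python3 -c "
from h import *
go(577,114,250,-15.2)
c=cam('scene');f=c[3]; crop(f,260,80,140,150,4,'s19.png'); cv2.imwrite('pics/full.png',f[...,::-1])
p=np.radians(-15.2);u=np.array([np.cos(p),np.sin(p),0]);v=np.array([-np.sin(p),np.cos(p),0]);o=np.array([577,114,100.+28])
for a,b in((-80,-140),(80,-140),(80,140),(-80,140)): print(((proj(c,o+a*u+b*v)-[260,80])*4).round())
T=cam('top');crop(T[3],240,130,260,150,3,'t19.png')
"
```

```text
t 28.50 pos [577.2 114.2 251.7] q [ 0.2   0.25  0.16  1.48 -0.    0.46] F [ 0.5  1.1 -7.7] w 0.272
head -15.2 shift [-0.0001  0.0017 -0.0002] turn [ 0.0001  0.0005 -0.0001]
[ 75. 451.]
[106. 556.]
[453. 505.]
[389. 409.]
```

View pics/s19.png

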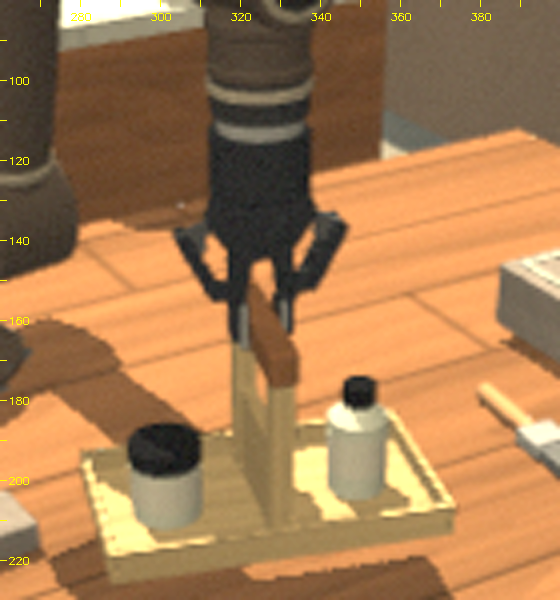

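View pics/full.png

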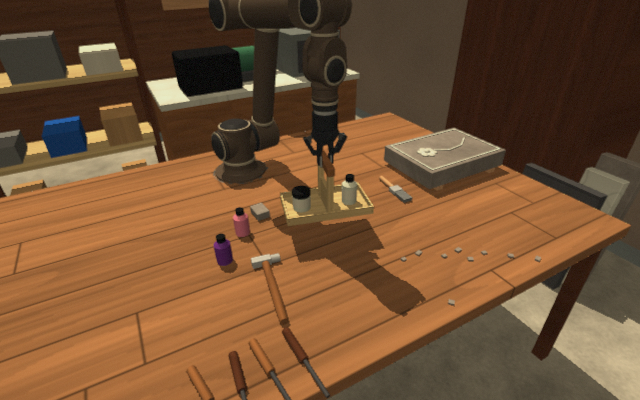

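View pics/t19.png

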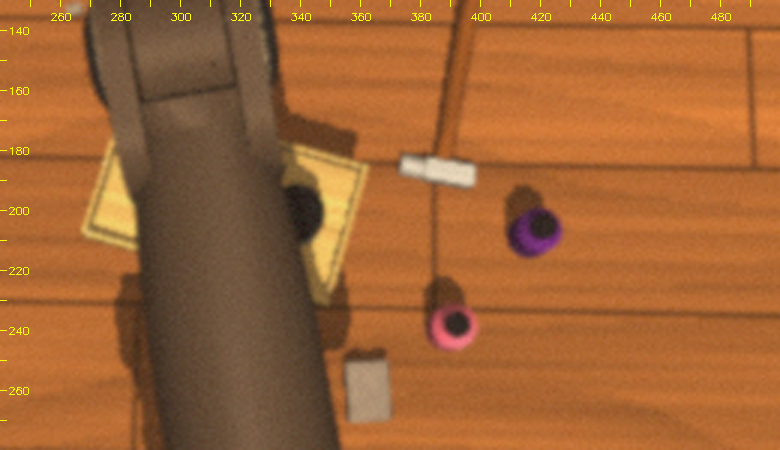

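The corners of the raised tote match a level tote at 100 mm to about 1–2 px. Both containers stand upright, and the hammer, brush and offcut are where they started. Handing in.

```bash
python3 -c "
from h import *
go(577,114,250,-15.2)
print(bot.sign_off())"
```

```text
t 28.60 pos [577.2 114.2 251.8] q [ 0.2   0.25  0.16  1.48 -0.    0.46] F [-0.   0.4 -7.6] w 0.268
head -15.2 shift [-0.0001  0.0018 -0.0002] turn [ 0.      0.0005 -0.0001]
the job is handed in; nothing more can be done
None
```

The bottle is standing in the tote's +y bay and the jar in its -y bay. Both were lowered until I felt floor contact, then released. I then gripped the tote's rail at its middle, lifted it about 100 mm, and handed the job in at 28.6 s while still holding it. The sign-off reported no verdict.

**Last checks:**
- **Load and steadiness:** the wrist carries a steady 7.6–7.8 N, the whole load. The jaws are 23 mm apart on the rail, and the TCP was still to about 0.1 mm.
- **Level and height:** the tote's corners match a level tote at 100 mm to about 1–2 px, so any tilt is around 1°. Both containers look upright.
- **Bystanders:** the hammer, brush and offcut look unmoved in the pictures.

**What went wrong or disagreed:**
- **Rail touched:** on the first try at placing the bottle, a gripper knuckle touched the rail (about 4 N) and pushed the tote about 5 mm. I turned the jaws 90°, measured the tote again and carried on.
- **Cameras disagreed:** the two cameras differed by about 4–5 mm on most points, mainly along y. On the rail's top they differed by up to 12 mm in x. I relied mainly on the top camera, which matched the robot to within 1 mm when the bottle was set down.

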